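Check the desk bells under the tuner

TASK

Turn the knob of the tuner mount until the needle points at the mark, then stand all the desk bells upright on the rubber mat. Then take the mallet and with it strike the sprung pin of each bell right down, one bell after another from the largest to the smallest, and stand the mallet on its head on the cork coaster again. Finally log the check by swinging the tally counter's lever to its stop and letting it spring back; leave the harmonica, its case and the peg winder alone.

Things in the scene. Friction and masses are not known exactly. Their poses are not given: they have to be found in the camera images.
- mount: Fixed aluminium tuner mount: plate 20 mm high, 190 x 100 mm, with a round dial (radius 76 mm) at its +x end. Origin under the plate's middle; its x axis runs from the knob to the dial, z up. The knob's axis stands at x = -55 mm, the dial's axis at x = +40 mm. On the dial's axis a small tilted tuner box (top about 80 mm above the ledge) turns together with a thin needle.
- aim_knob_grip (a point): On the axis of the mount's black turning knob (vertical axis), at the height to grip (57 mm above the ledge). The grip is a straight bar 42 mm long, 14 mm thick and 32 mm high, its top 64 mm above the ledge, on a 44 mm disc.
- aim_knob (a joint): Knob angle, rad, 0 to 4.6, growing clockwise seen from above; at 0 the bar lies along the mount's x axis. Light friction, stays where left. It alone drives the needle: the needle's angle is 0.4 times the knob's, the same way round.
- mark (a joint): Angle at which the mark stands, rad, clockwise from above, on the scale of the needle: the needle points at the mark when 0.4 x aim_knob equals this value. Always clockwise of the needle at the start; stiff, leave it.
- needle_tip (a point): The needle's tip, 59 mm from the dial's axis.
- mark_tab (a point): The mark: inner edge of a small black tab 10 mm wide at the dial's rim, 59 mm from the dial's axis (where the needle's tip must come).
- mat: Fixed black rubber mat 140 x 420 mm, 4 mm thick; origin at the middle of its underside, x across (140 mm), y along (420 mm).
- coaster: Fixed square cork coaster 110 x 110 mm, 4 mm thick, on which the mallet stands; origin at the middle of its underside.
- mallet: Wooden mallet, about 250 g, standing on its head: head a dark upright cylinder 56 mm wide, 50 mm high, its flat underside the striking face; a light handle 20 mm wide, 22 mm high sticks out level along the mallet's +x to 150 mm from the head's axis, its middle 27 mm above the striking face. Origin at the centre of the striking face, z up. It balances over the head.
- lever (a joint): Lever angle, rad: 0 at rest, 1.2 at its stop, growing counter-clockwise seen from above. At rest the level arm points towards the robot and to its left (+y), at the stop towards the robot and to its right (-y); give or take the counter's yaw of up to 0.2 rad, 0.6 rad either side of straight towards the robot (-x). A spring brings it back; about 2 N at the post at the stop.
- lever_pivot (a point): The tally counter is a fixed grey box 100 x 100 x 45 mm on the ledge with a sprung steel lever swinging level above its top, overhanging its side nearest the robot. This point: on the lever's vertical pivot axis (15 mm from the box's middle towards the robot), at the height of the top of its post (85 mm above the ledge).
- lever_post (a point): Top centre of the upright black thumb post at the lever's end: 14 mm in diameter, free over 28 mm from the arm (57 mm) up to its top (85 mm above the ledge); 70 mm from the pivot axis.
- bell_1: The largest of up to four chrome desk bells (absent: None): dome 84 mm in diameter and 46 mm high, above it a black upright grip post 20 mm in diameter up to 86 mm, and a sprung steel pin 14 mm in diameter that sticks 16 mm out of the post (top 102 mm above its foot). Origin at the centre of its underside, z up. About 450 g.
- pin_1 (a joint): How far the pin of the largest bell is pushed down, m: 0 up, 0.014 fully down. Springs back; 1 N to start it, 4.5 N fully down.
- bell_2: The second largest of up to four chrome desk bells (absent: None): dome 74 mm in diameter and 42 mm high, above it a black upright grip post 20 mm in diameter up to 82 mm, and a sprung steel pin 14 mm in diameter that sticks 16 mm out of the post (top 98 mm above its foot). Origin at the centre of its underside, z up. About 400 g.
- pin_2 (a joint): How far the pin of the second largest bell is pushed down, m: 0 up, 0.014 fully down. Springs back; 1 N to start it, 4.5 N fully down.
- bell_3: The second smallest of up to four chrome desk bells (absent: None): dome 64 mm in diameter and 38 mm high, above it a black upright grip post 20 mm in diameter up to 78 mm, and a sprung steel pin 14 mm in diameter that sticks 16 mm out of the post (top 94 mm above its foot). Origin at the centre of its underside, z up. About 350 g.
- pin_3 (a joint): How far the pin of the second smallest bell is pushed down, m: 0 up, 0.014 fully down. Springs back; 1 N to start it, 4.5 N fully down.
- bell_4: The smallest of up to four chrome desk bells (absent: None): dome 54 mm in diameter and 34 mm high, above it a black upright grip post 20 mm in diameter up to 74 mm, and a sprung steel pin 14 mm in diameter that sticks 16 mm out of the post (top 90 mm above its foot). Origin at the centre of its underside, z up. About 300 g.
- pin_4 (a joint): How far the pin of the smallest bell is pushed down, m: 0 up, 0.014 fully down. Springs back; 1 N to start it, 4.5 N fully down.
- harmonica_case: Bystander: red plastic harmonica case 60 x 135 x 32 mm with a snap latch; origin under its middle.
- harmonica: Bystander: chrome harmonica about 106 x 29 x 20 mm, lying; origin under its middle.
- peg_winder: Bystander: green plastic peg winder, about 120 mm long and 39 mm high; origin under its middle.

How it is judged:
By the outcome, as a careful person would: the job done as asked, in the order asked, and still so for the second after the job is handed in, with the robot touching nothing.
Of bell_1, bell_2, bell_3, bell_4 only 3 to 4 are there at a start; the rules pass over those that are not, and their reading is None.
At some moment in a run one of bell_1, bell_2, bell_3, bell_4, mallet may be knocked a few centimetres aside while the robot is not near it.
It also fails if it takes over 208 s, if anything falls off the work surface, if the arm or the gripper's body presses on something with over 40 N, if the wrist force passes 120 N, or if a joint passes its speed limit or range.

ROBOT

A 6-joint arm with a two-finger parallel gripper is mounted at the origin on the work surface. World frame = base frame: x ahead of the robot, y to its left, z up, the work surface at z = 0. Lengths are in m, angles in rad, forces in N, time in s.
With the tool pointing down it reaches from about 0.425 to 0.95 m from the base axis. Payload 3.5 kg.
Tool frame: the origin (TCP) lies on the centre line of the jaws, within the pads' length; the fingertips stand 19 mm ahead of it and the grasp point (between the pads) is the TCP; z points along the fingers, y is the line along which they close (so a half turn about z gives the same grasp; the last joint's range is limited). The gripper opens to 85 mm and grips with 20 to 120 N. Pads are 22 mm wide; open, the fingers measure 114 mm over their backs; the gripper's body (76 mm by 85 mm) begins 54 mm behind the grasp point. The pads swing forward as they close: fully open they stand 13 mm farther back than shut.
Start: joints at [0.956, 0.286, 1.577, -0, 1.279, -0.15], TCP at [0.303, 0.603, 0.225] pointing down, gripper open.
Joint ranges: [-2.77, 2.77], [-0.9, 2.22], [0.21, 2.48], [-1.53, 4.67], [0.24, 2.81], [-2.84, 2.84]. Speed limits (rad/s): [2.79, 2.79, 3.14, 3.14, 3.14, 3.14].

INTERFACE

Orientations are given as a unit quaternion [x, y, z, w].
In Python, from plant import ctrl, imaging gives the robot as it stands. The module is installed in compiled form; this text tells all that it offers.
- The arm moves only by the shell command python3 -m handwheel 'ROWS' [OPENING] [FORCE]. ROWS is JSON, one flat list of numbers, 6 for each row, row after row: the shift along the world's x, y, z in units of 150 mm (1.0 is 150 mm), then the turn, a rotation vector about the world's x, y, z in units of 90 degrees (1.0 is 90 degrees). In form: [tx, ty, tz, rx, ry, rz, tx, ty, tz, rx, ry, rz, ...]. A call has 1 to 5 rows; each row shifts and turns the commanded pose from where the row before left it; what a row does not reach is not made up. A row lasts 1/12 s, in which the tool goes at most 41.7 mm and 7.16 degrees, less where a joint would pass 70% of its speed; a pose out of reach is approached as far as the arm can. A call with a number of a shift or a turn outside -1 to 1 is refused whole. A call with a gripper value outside its range is refused whole. OPENING is the opening, from 0 (shut) to 1 (fully open), set as the call begins (- or left out, the last holds). The fingers move at their own pace and stop on an object; FORCE is the grip in N (left out, the last holds). Time passes only in rows, so rows that do not move let the fingers close. It gives the time, the measured TCP pose, the force, the opening and the grip force at its end, in the units of the state.
- ctrl.get_state(): the state, without advancing time (a new reading comes with each control period).
- imaging.read_camera(name): name is "scene" or "top"; returns (picture, depth): 420x560x3 uint8, blue, green, red; 420x560 float32, m along the optical axis (not along the pixel's ray), 0 where there is no reading.
- imaging.get_calibration(name): a dict with "fovy" (degrees; the focal length in pixels is half the picture's height over the tangent of half this angle, whatever the lens; pixels are square), "cx", "cy" (the principal point, pixels), "R" (3x3) and "t" (3): a world point X has camera coordinates R X + t. Camera axes: x right, y down, z forward; pixel columns grow to the right and rows downward; lengths in m; the calibration is good to about 2 mm. A picture is of the moment at which its call begins. get_calibration takes no time and is no camera call.
- ctrl.sign_off(): hands the job in; it is judged then, once.
The state is a dict: "time": time; "qpos": joint angles; "dq": joint speeds; "joint_efforts": joint torques, N m; "eef_pos": TCP position; "tcp_rot": TCP orientation; "contact_force": force on the tool from outside, world axes, zero at the start; "wrist_torque": the same for the moment, N m; "opening": opening from 0.0 (shut) to 1.0 (fully open); "finger_force": force on a finger pad.
Only numpy, scipy, OpenCV 4.12 (cv2) and the standard library are available. Lean on these libraries where they do the work, as an engineer would, in place of code of your own. Each camera call takes 0.05 s, during which the arm holds its last target. There are 200 camera calls.

## Working session

There is one attempt and no reset: what is moved stays moved. The work goes in short steps, Python scripts to look and compute and a shell command to move; the robot and the scene stay as the last step left them, time stands still between calls to the robot, and variables do not carry over. Pictures are saved under pics/ and viewed, at most 14 in all, crops included, and the job is handed in when it is done.

```bash
mkdir -p pics; cat > h.py <<'E'
import numpy as np, cv2
from plant import ctrl, imaging
def cal(n):
    c=imaging.get_calibration(n); f=210/np.tan(np.radians(c['fovy'])/2)
    return f,c['cx'],c['cy'],np.array(c['R']),np.array(c['t'])
def ray(n,u,v):
    f,cx,cy,R,t=cal(n); d=R.T@np.array([(u-cx)/f,(v-cy)/f,1.]); return -R.T@t,d
def onz(n,u,v,z):
    o,d=ray(n,u,v); return o+d*(z-o[2])/d[2]
def cloud(n,dep):
    f,cx,cy,R,t=cal(n); v,u=np.mgrid[0:420,0:560]
    P=np.stack([(u-cx)/f*dep,(v-cy)/f*dep,dep],-1)
    return (P-t)@R
def proj(n,X):
    f,cx,cy,R,t=cal(n); c=R@np.array(X)+t; return f*c[0]/c[2]+cx,f*c[1]/c[2]+cy
E
python3 - <<'E'
from h import *
for n in('top','scene'):
    p,d=imaging.read_camera(n); cv2.imwrite(f'pics/{n}0.png',p); np.savez(f'{n}0.npz',p=p,d=d)
    print(n,cal(n)); 
    cv2.imwrite(f'pics/{n}0b.png',cv2.resize(p,(784,588),interpolation=cv2.INTER_CUBIC))
print(ctrl.get_state())
E
```

```text
top (np.float64(381.3054746925725), 286.95434171503626, 208.36892444123984, array([[-0.00355285, -0.99997835, -0.00553879],
       [-0.97805657,  0.00462865, -0.20828806],
       [ 0.20830919,  0.00467724, -0.97805184]]), array([0.07023277, 0.57991343, 0.77893438]))
scene (np.float64(429.94029942761483), 269.80897832463023, 208.93340773643277, array([[-0.63661154,  0.77113563,  0.00869384],
       [ 0.58883069,  0.49332768, -0.64023919],
       [-0.49800017, -0.40246446, -0.76812642]]), array([ 0.32721427, -0.29759696,  1.52233826]))
{'time': 0.1, 'qpos': array([ 9.56000267e-01,  2.87138198e-01,  1.57804102e+00,  2.15818172e-05,
        1.27858519e+00, -1.50008268e-01]), 'dq': array([ 9.16422119e-05, -2.36677640e-03, -3.95754391e-03, -4.42383934e-04,
        8.57829016e-05, -1.19530453e-03]), 'joint_efforts': array([ 1.11261066e-03, -4.07297516e+01, -2.93699044e+01, -1.46037978e-04,
        3.41180239e-03,  1.15753755e-05]), 'eef_pos': array([0.30217689, 0.60290527, 0.22373911]), 'tcp_rot': array([ 2.30310624e-01,  9.73116559e-01, -1.00358989e-03, -4.14778954e-04]), 'contact_force': array([ 1.0236554 ,  0.50920512, -0.4478136 ]), 'wrist_torque': array([-0.00621575, -0.03824785,  0.02031072]), 'finger_force': 0.0, 'opening': 1.0005095961122434}
```

View pics/top0b.png

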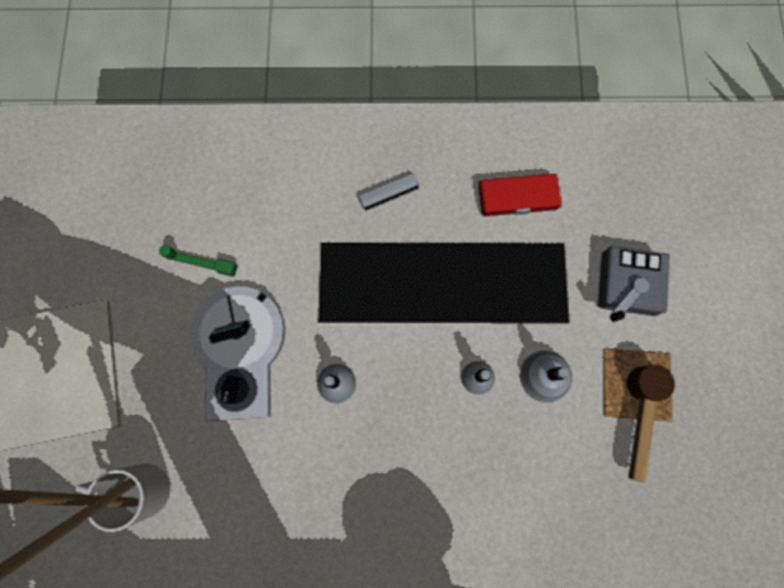

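View pics/scene0b.png

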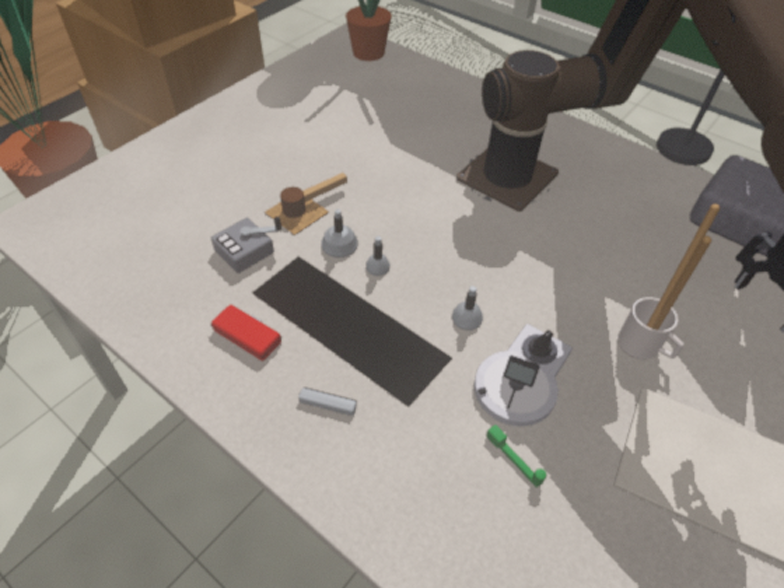

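The top picture (784 wide) shows three upright bells at about (337,382), (478,376) and (546,376). The knob is at (235,390), the needle tip at (230,296) and the mark at (262,297). The lever post is at (617,316) and the mallet head at (651,383). The scene view agrees. Next I measure these.

```bash
cat > m.py <<'E'
from h import *
def load(n): z=np.load(f'{n}0.npz'); return z['p'],z['d']
C={}
for n in('top','scene'):
    p,d=load(n); X=cloud(n,d); X[d==0]=np.nan; C[n]=(p,X)
R={'bellA':(337,382),'bellB':(478,376),'bellC':(546,376)}
for k,(u,v) in R.items():
    c=onz('top',u/1.4,v/1.4,.03)
    for n in C:
        p,X=C[n]; r=np.hypot(X[...,0]-c[0],X[...,1]-c[1])
        for lo,hi in((.06,.085),(.085,.12),(.012,.05)):
            m=(r<.06)&(X[...,2]>lo)&(X[...,2]<hi); Q=X[m]
            if len(Q): print(k,n,(lo,hi),len(Q),'mid',(Q.max(0)+Q.min(0))/2,'ext',np.ptp(Q,0),'zmax',Q[:,2].max())
p,X=C['top']
for nm,(u,v) in dict(knob=(235,385),needle=(230,296),mark=(262,297),box=(230,331),dial=(250,335),leverpost=(617,316),pivot=(641,286),head=(651,380),hend=(640,478),coasterTL=(605,350),ctrTR=(671,352),ctrBL=(604,416),mat1=(321,243),mat2=(565,243),mat3=(569,322),mat4=(318,322)).items():
    print(nm,X[round(v/1.4),round(u/1.4)].round(4))
E
python3 m.py
python3 - <<'E'
from m import *
E
python3 - <<'E' 
import cv2,numpy as np
p=cv2.imread('pics/top0.png'); q=cv2.imread('pics/scene0.png')
a=cv2.resize(p[195:310,130:215],None,fx=5,fy=5,interpolation=cv2.INTER_CUBIC)
b=cv2.resize(q[220:310,325:410],None,fx=4.2,fy=4.2,interpolation=cv2.INTER_CUBIC)
o=np.zeros((575,790,3),np.uint8); o[:a.shape[0],:a.shape[1]]=a; o[:b.shape[0],430:430+b.shape[1]]=b
cv2.imwrite('pics/mount.png',o)
E
```

```text
bellA top (0.06, 0.085) 41 mid [0.44094454 0.17588628 0.07300247] ext [0.01866627 0.01839943 0.02295466] zmax 0.08447980062200462
bellA top (0.085, 0.12) 38 mid [0.44082001 0.17677935 0.09304372] ext [0.01207184 0.01301755 0.00848724] zmax 0.0972873436472
bellA top (0.012, 0.05) 458 mid [0.44225814 0.17661263 0.03085428] ext [0.05783423 0.0586479  0.03768916] zmax 0.04969886583674931
bellA scene (0.06, 0.085) 48 mid [0.44594169 0.17548441 0.07250255] ext [0.01458744 0.01989565 0.02426159] zmax 0.08463334712016211
bellA scene (0.085, 0.12) 23 mid [0.44219906 0.17566667 0.09021639] ext [0.01633028 0.01261296 0.01017613] zmax 0.09530445715153084
bellA scene (0.012, 0.05) 261 mid [0.44744001 0.17824433 0.03038622] ext [0.05046889 0.05677813 0.03673801] zmax 0.04875522528933851
bellB top (0.06, 0.085) 42 mid [ 0.45008191 -0.05283296  0.07136434] ext [0.01874672 0.01860297 0.02064286] zmax 0.08168576754571555
bellB top (0.085, 0.12) 36 mid [ 0.45023717 -0.05355666  0.08986314] ext [0.01240808 0.01283333 0.00674521] zmax 0.09323575155693965
bellB top (0.012, 0.05) 302 mid [ 0.45025467 -0.05
[... 3983 characters left out ...]
4] ext [0.01389606 0.01429623 0.01804812] zmax 0.10326970079686414
bellC scene (0.012, 0.05) 352 mid [ 0.45808724 -0.16100143  0.03054653] ext [0.0711505  0.07018679 0.03624618] zmax 0.04866961627810951
knob [0.437  0.3262 0.0462]
needle [0.584  0.3525 0.0204]
mark [0.58   0.2972 0.0274]
box [0.5178 0.33   0.0775]
dial [0.519  0.3148 0.0183]
leverpost [ 0.5358 -0.2585  0.0833]
pivot [ 0.5895 -0.3115  0.0558]
head [ 0.4428 -0.3133  0.0536]
hend [ 0.2986 -0.2872  0.0421]
coasterTL [ 0.4931 -0.2656  0.0024]
ctrTR [ 0.4908 -0.375  -0.0013]
ctrBL [ 0.3877 -0.2551  0.0009]
mat1 [0.6783 0.2076 0.0015]
mat2 [ 0.678  -0.2156 -0.0044]
mat3 [ 5.403e-01 -2.097e-01 -1.000e-04]
mat4 [0.5419 0.2084 0.0017]
```

View pics/mount.png

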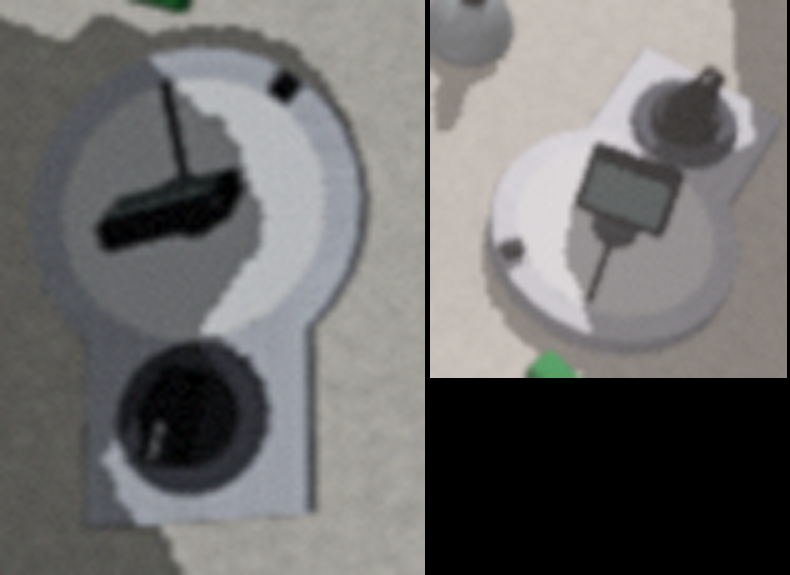

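The crop shows the needle tip at crop (165,85), the mark's inner edge near (279,95) and the dial centre near (200,212). The needle therefore has about 50° to go. By dome size the bells are bell_3 (A), bell_4 (B) and bell_1 (C).

```bash
cat > mt.py <<'E'
from h import *
from scipy.optimize import least_squares
p,d=[np.load('top0.npz')[k] for k in'pd']; X=cloud('top',d)
# dial rim points (crop px), outer edge at plate-top height 0.02
rim=[(368,195),(355,265),(60,125),(110,70),(35,200),(340,120),(210,48),(60,300),(150,58),(255,52)]
P=np.array([onz('top',130+(u-2)/5,195+(v-2)/5,.02)[:2] for u,v in rim])
s=least_squares(lambda c:np.hypot(*(P-c[:2]).T)-c[2],[.51,.33,.076]); c=s.x[:2]; print('dial',s.x,s.fun.round(4))
nt=onz('top',130+163/5,195+84/5,.022)[:2]; mk=onz('top',130+277/5,195+94/5,.026)[:2]
for k,q in(('needle',nt),('mark',mk)): print(k,q,np.hypot(*(q-c)),np.degrees(np.arctan2(*(q-c)[::-1])))
Z=X[...,2]; near=np.hypot(X[...,0]-.425,X[...,1]-.33)<.04
for n in('top','scene'):
    d=np.load(n+'0.npz')['d']; X=cloud(n,d); X[d==0]=9
    near=np.hypot(X[...,0]-.425,X[...,1]-.33)<.045
    Q=X[near&(X[...,2]>.054)&(X[...,2]<.075)]
    if len(Q)>5:
        r=cv2.minAreaRect((Q[:,:2]*1000).astype(np.float32)); print(n,len(Q),r,Q[:,2].max()); w,v=np.linalg.eigh(np.cov(Q[:,:2].T)); print(v[:,1],np.degrees(np.arctan2(v[1,1],v[0,1])))
    Q=X[near&(X[...,2]>.026)&(X[...,2]<.04)]; print('disc',len(Q),cv2.minEnclosingCircle((Q[:,:2]*1000).astype(np.float32)))
E
python3 mt.py
```

```text
dial [0.52585884 0.33631682 0.07576351] [ 0.0011  0.0013  0.0012  0.0028 -0.0001 -0.0017 -0.0015 -0.0019 -0.0009
 -0.0004]
needle [0.5818211  0.35513433] 0.059041279842500786 18.585405683887682
mark [0.57607072 0.30106732] 0.06134949004195341 -35.06944329582276
top 149 ((430.878173828125, 333.1993408203125), (14.315999984741211, 40.79068374633789), 79.67078399658203) 0.06695028657599289
[-0.98183207  0.18975192] 169.0616928419787
disc 303 ((430.6564025878906, 333.0255432128906), 33.53468704223633)
scene 88 ((432.4720458984375, 333.4018249511719), (13.435906410217285, 43.28664779663086), 77.93984985351562) 0.06652400832639861
[-0.97382709  0.22729013] 166.86241746189788
disc 157 ((433.5581359863281, 333.2535705566406), 33.64509963989258)
```

```bash
python3 - <<'E'
from h import *
for n in('top','scene'):
    print(n,np.array(proj(n,ctrl.get_state()['eef_pos']))*1.4, 'mug base', onz(n,*( (115/1.4,505/1.4) if n=='top' else (645/1.4,345/1.4)),0.0))
    d=np.load(n+'0.npz')['d']; X=cloud(n,d); m=(d>0)&(X[...,0]>.1)&(X[...,0]<.9)&(X[...,1]>.4)&(X[...,1]<.9)&(X[...,2]>.04)
    print(m.sum(), X[m].min(0),X[m].max(0)); 
    for zl in (.05,.1,.15,.2,.25):
        k=m&(abs(X[...,2]-zl)<.02); 
        if k.sum(): print(zl,k.sum(),X[k].min(0)[:2],X[k].max(0)[:2])
E
```

```text
top [-54.56003658 496.89473539] mug base [0.25453063 0.51750994 0.        ]
2878 [0.23676393 0.43086538 0.04002078] [0.66285906 0.541438   0.31544983]
0.05 638 [0.23839464 0.43123872] [0.66285906 0.53804328]
0.1 588 [0.23676393 0.43086538] [0.31800225 0.52694955]
0.15 204 [0.26687951 0.46587607] [0.29635009 0.48482976]
0.2 266 [0.25730234 0.46450212] [0.30581487 0.48387194]
0.25 340 [0.24658782 0.46268085] [0.31438224 0.48473295]
scene [756.04944575 314.20902675] mug base [2.73731117e-01 4.86899581e-01 1.11022302e-16]
5569 [0.14598312 0.40008144 0.04002575] [0.66476662 0.64077375 0.60667811]
0.05 433 [0.2376864  0.43113084] [0.66476662 0.54123774]
0.1 406 [0.23691429 0.43158982] [0.32080198 0.51914194]
0.15 113 [0.26871227 0.46557245] [0.29845264 0.49016897]
0.2 137 [0.2633963  0.46395059] [0.30884493 0.49013656]
0.25 256 [0.25185916 0.46260359] [0.33512753 0.64077375]
```

The mug of sticks (up to z≈0.32, near (0.28,0.475)) stands in the way, so I'll go outward and up first, then sideways to above the knob.

```bash
python3 -m handwheel '[0.25,0,0.1,0,0,0.02,0.25,0,0.1,0,0,0.02,0.25,0,0.1,0,0,0.02,0.25,0,0.1,0,0,0.02,0.25,0,0.1,0,0,0.02]' 1 30; python3 -m handwheel '[0,-0.26,0,0,0,0.02,0,-0.26,0,0,0,0.02,0,-0.26,0,0,0,0.02,0,-0.26,0,0,0,0.013,0,-0.26,0,0,0,0]'
```

```text
time: 0.52
eef_pos: [0.4913, 0.603, 0.3]
tcp_rot: [0.152, 0.988, -0.0, -0.0]
contact_force: [0.0, 0.5, 0.2]
opening: 0.998
finger_force: 0.0
time: 0.93
eef_pos: [0.4898, 0.4065, 0.2988]
tcp_rot: [0.096, 0.995, -0.001, -0.001]
contact_force: [0.3, -1.3, 1.0]
opening: 1.002
finger_force: 0.0
```

```bash
python3 -m handwheel '[-0.1,-0.125,0,0,0,0,-0.1,-0.125,0,0,0,0,-0.1,-0.125,0,0,0,0,-0.09,-0.125,0,0,0,0,0,0,0,0,0,0]'; python3 -m handwheel '[0,0,-0.23,0,0,0,0,0,-0.23,0,0,0,0,0,-0.23,0,0,0,0,0,-0.23,0,0,0,0,0,-0.23,0,0,0]' ;python3 -m handwheel '[0,0,-0.2,0,0,0,0,0,-0.2,0,0,0,0,0,-0.07,0,0,0,0,0,0,0,0,0,0,0,0,0,0,0]'; python3 -m handwheel '[0,0,0,0,0,0,0,0,0,0,0,0,0,0,0,0,0,0,0,0,0,0,0,0,0,0,0,0,0,0]' 0 30;  python3 -m handwheel '[0,0,0,0,0,0,0,0,0,0,0,0]'
```

```text
time: 1.35
eef_pos: [0.4294, 0.3311, 0.2994]
tcp_rot: [0.097, 0.995, -0.001, -0.001]
contact_force: [1.0, 0.4, -0.3]
opening: 1.002
finger_force: 0.0
time: 1.77
eef_pos: [0.4315, 0.3337, 0.1258]
tcp_rot: [0.096, 0.995, 0.0, 0.0]
contact_force: [0.6, 0.6, 0.1]
opening: 1.005
finger_force: 0.0
time: 2.18
eef_pos: [0.4319, 0.3337, 0.0572]
tcp_rot: [0.096, 0.995, -0.0, -0.0]
contact_force: [0.2, -0.6, 0.1]
opening: 1.003
finger_force: 0.0
time: 2.6
eef_pos: [0.432, 0.3337, 0.058]
tcp_rot: [0.096, 0.995, 0.0, 0.001]
contact_force: [-0.6, 0.2, -0.8]
opening: 0.299
finger_force: 0.0
time: 2.77
eef_pos: [0.4322, 0.3338, 0.058]
tcp_rot: [0.096, 0.995, 0.001, 0.001]
contact_force: [0.6, 0.5, 1.3]
opening: 0.008
finger_force: 0.0
```

```bash
python3 - <<'E'
from h import *
o=[]
for n,(a,b,c,d) in dict(top=(180,320,110,230),scene=(190,320,310,430)).items():
    p,dd=imaging.read_camera(n); np.savez(n+'1.npz',p=p,d=dd); o.append(cv2.resize(p[a:b,c:d],(390,455 if n=='top' else 423)))
s=ctrl.get_state();print(s['opening'],s['finger_force'],s['eef_pos'])
W=np.zeros((455,780,3),np.uint8); W[:,:390]=o[0]; W[:423,390:]=o[1]; cv2.imwrite('pics/k1.png',W)
E
```

```text
7.567422458515082e-05 1.660165786743164 [0.43206343 0.33364266 0.05773766]
```

View pics/k1.png

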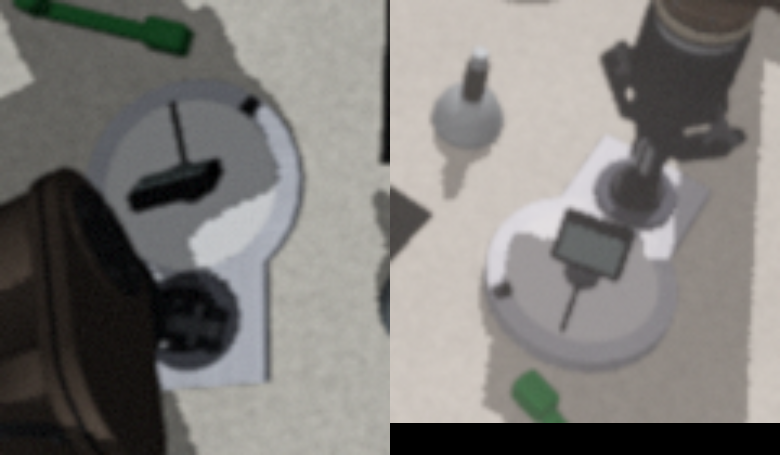

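The picture shows the shut fingers at the knob (right panel (640,170)). I can't tell whether they hold the bar, so I'll check the fingertip height by depth.

```bash
python3 -m handwheel '[0,0,0,0,0,0,0,0,0,0,0,0]'; python3 - <<'E'
from h import *
p,d=imaging.read_camera('scene'); X=cloud('scene',d); X[d==0]=9
for z in np.arange(.03,.13,.008):
    m=(np.hypot(X[...,0]-.432,X[...,1]-.3335)<.05)&(X[...,2]>=z)&(X[...,2]<z+.008)
    Q=X[m]
    if len(Q): print(round(z,3),len(Q),Q.min(0)[:2].round(4),Q.max(0)[:2].round(4))
p,d=imaging.read_camera('top'); X=cloud('top',d); X[d==0]=9
for z in np.arange(.03,.13,.008):
    m=(np.hypot(X[...,0]-.432,X[...,1]-.3335)<.05)&(X[...,2]>=z)&(X[...,2]<z+.008)
    Q=X[m]
    if len(Q): print('top',round(z,3),len(Q),Q.min(0)[:2].round(4),Q.max(0)[:2].round(4))
cv2.imwrite('pics/k2.png',cv2.resize(p[250:310,150:200],None,fx=10,fy=9.9))
E
```

```text
time: 3.03
eef_pos: [0.4321, 0.3337, 0.0578]
tcp_rot: [0.096, 0.995, 0.0, 0.001]
contact_force: [0.5, -0.5, 4.4]
opening: -0.001
finger_force: 2.5
0.03 93 [0.4161 0.3113] [0.4538 0.3535]
0.038 22 [0.414  0.3223] [0.4545 0.3427]
0.046 21 [0.4168 0.3237] [0.4529 0.3424]
0.054 21 [0.427  0.3232] [0.4537 0.3408]
0.062 18 [0.4364 0.3216] [0.4518 0.3414]
0.07 19 [0.4269 0.3199] [0.4471 0.3466]
0.078 23 [0.4336 0.318 ] [0.4465 0.3467]
0.086 22 [0.4314 0.3199] [0.4457 0.3467]
0.094 20 [0.4379 0.3191] [0.445  0.3453]
0.102 22 [0.434  0.3106] [0.4481 0.3465]
0.11 76 [0.4162 0.2973] [0.4542 0.3632]
0.118 70 [0.4181 0.2868] [0.4523 0.372 ]
0.126 63 [0.4237 0.2845] [0.4546 0.3788]
top 0.03 26 [0.4074 0.3153] [0.4504 0.3426]
top 0.038 7 [0.4095 0.3236] [0.45   0.3339]
top 0.046 8 [0.4094 0.3232] [0.4496 0.3341]
top 0.054 15 [0.4115 0.3231] [0.4513 0.3434]
top 0.062 31 [0.4115 0.3236] [0.4511 0.3405]
top 0.07 1 [0.4402 0.3267] [0.4402 0.3267]
top 0.078 1 [0.4417 0.325 ] [0.4417 0.325 ]
top 0.11 4 [0.4149 0.3051] [0.4425 0.3207]
top 0.118 10 [0.4323 0.3005] [0.4438 0.3168]
top 0.126 13 [0.4147 0.2995] [0.4455 0.3213]
```

View pics/k2.png

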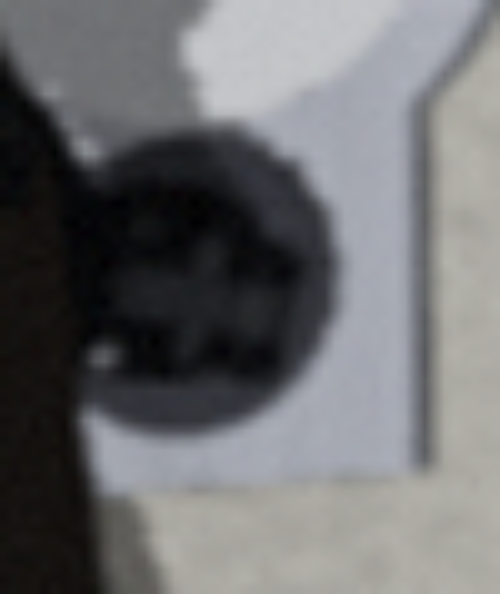

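Depth suggests the shut fingers end at about z=0.066, on top of the bar. I'll lift and measure the tips directly.

```bash
python3 -m handwheel '[0,0,0.2,0,0,0,0,0,0.2,0,0,0,0,0,0,0,0,0]' ; cat > tips.py <<'E'
from h import *
s=ctrl.get_state(); e=s['eef_pos']; print(e,s['opening'],s['finger_force'],s['contact_force'])
p,d=imaging.read_camera('scene'); X=cloud('scene',d); X[d==0]=9
for z in np.arange(.03,.2,.006):
    m=(np.hypot(X[...,0]-e[0],X[...,1]-e[1])<.045)&(X[...,2]>=z)&(X[...,2]<z+.006)
    Q=X[m]
    if len(Q): print(round(z,3),len(Q),Q.min(0)[:2].round(4),Q.max(0)[:2].round(4))
u,v=map(int,proj('scene',e)); print(u,v)
q=cv2.resize(p[v-60:v+60,u-60:u+60],None,fx=4,fy=4); cv2.circle(q,(240,240),4,(0,0,255),1); cv2.imwrite('pics/tip.png',q)
E
python3 tips.py
```

```text
time: 3.38
eef_pos: [0.4345, 0.335, 0.1224]
tcp_rot: [0.096, 0.995, 0.003, 0.004]
contact_force: [1.0, 0.1, 0.7]
opening: 0.001
finger_force: 0.0
[0.4345116  0.33503741 0.12235597] 0.0013607300358087248 0.0 [0.9875744  0.07208926 0.65729016]
0.03 78 [0.4151 0.3119] [0.4548 0.3532]
0.036 22 [0.4125 0.317 ] [0.4539 0.3478]
0.042 18 [0.4198 0.3228] [0.4527 0.3418]
0.048 12 [0.4157 0.3249] [0.4518 0.3421]
0.054 16 [0.4158 0.3232] [0.4545 0.3427]
0.06 68 [0.4115 0.3241] [0.4531 0.3417]
0.066 2 [0.4282 0.3286] [0.4524 0.3383]
0.126 4 [0.4435 0.325 ] [0.4451 0.3393]
0.132 12 [0.4326 0.3214] [0.4487 0.3453]
0.138 20 [0.4347 0.3196] [0.448  0.3481]
0.144 21 [0.4315 0.3207] [0.4478 0.3478]
0.15 19 [0.4337 0.3196] [0.4477 0.3474]
0.156 18 [0.4372 0.3205] [0.4495 0.3473]
0.162 14 [0.4398 0.3251] [0.4475 0.3462]
0.168 24 [0.436  0.3004] [0.4517 0.3567]
0.174 50 [0.4255 0.2989] [0.4529 0.3609]
0.18 88 [0.418  0.2953] [0.4553 0.3665]
0.186 43 [0.4192 0.2906] [0.4566 0.3712]
0.192 45 [0.4291 0.2906] [0.4565 0.3741]
0.198 53 [0.4233 0.2915] [0.4575 0.3732]
393 226
```

View pics/tip.png

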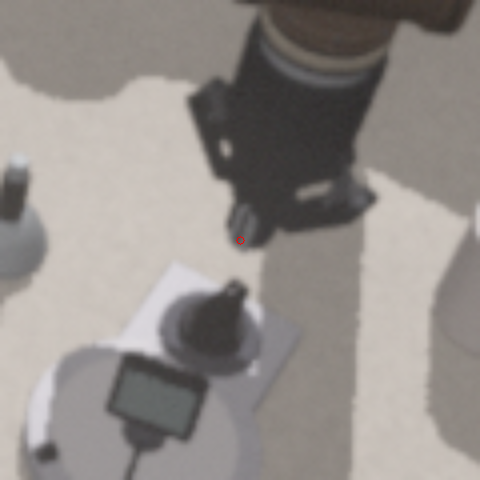

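Shut, the tips sit at about z=0.127 while the state reads 0.122. So the tips are about 5 mm above the reported TCP, not 19 mm below it (image: TCP dot at the very fingertip). I'll work with tip_z ≈ eef_z + 0.005 and regrip lower.

```bash
python3 -m handwheel '[0,0,0,0,0,0,0,0,0,0,0,0,0,0,0,0,0,0]' 0.6 30;  python3 -m handwheel '[-0.003,0,-0.2,0,0,0,-0.003,0,-0.2,0,0,0,0,0,-0.1,0,0,0,0,0,-0.06,0,0,0,0,0,0,0,0,0]'; python3 -m handwheel '[0,0,0,0,0,0,0,0,0,0,0,0,0,0,0,0,0,0,0,0,0,0,0,0,0,0,0,0,0,0]' 0 30;  python3 -m handwheel '[0,0,0,0,0,0,0,0,0,0,0,0]'
```

```text
time: 3.68
eef_pos: [0.4302, 0.3327, 0.115]
tcp_rot: [0.096, 0.995, -0.001, -0.002]
contact_force: [0.5, -1.1, 0.4]
opening: 0.417
finger_force: 0.0
time: 4.1
eef_pos: [0.4283, 0.3321, 0.0296]
tcp_rot: [0.096, 0.995, -0.002, -0.003]
contact_force: [-0.9, -0.3, 1.1]
opening: 0.6
finger_force: 0.0
time: 4.52
eef_pos: [0.4317, 0.3337, 0.0347]
tcp_rot: [0.096, 0.995, 0.0, 0.001]
contact_force: [-0.1, -2.4, 4.3]
opening: 0.154
finger_force: 32.6
time: 4.68
eef_pos: [0.4317, 0.3337, 0.0347]
tcp_rot: [0.096, 0.995, 0.0, 0.001]
contact_force: [-0.3, -1.5, 5.8]
opening: 0.155
finger_force: 32.8
```

```bash
T='x'; python3 -m handwheel '[0,0,0,0,0,-0.075,0,0,0,0,0,-0.075,0,0,0,0,0,-0.075,0,0,0,0,0,-0.075,0,0,0,0,0,-0.075]'; python3 -m handwheel '[0,0,0,0,0,-0.075,0,0,0,0,0,-0.075,0,0,0,0,0,-0.075,0,0,0,0,0,-0.075,0,0,0,0,0,-0.075]'; python3 -m handwheel '[0,0,0,0,0,-0.075,0,0,0,0,0,-0.075,0,0,0,0,0,-0.075,0,0,0,0,0,-0.075,0,0,0,0,0,-0.075]'; python3 -m handwheel '[0,0,0,0,0,-0.075,0,0,0,0,0,-0.075,0,0,0,0,0,-0.075,0,0,0,0,0,-0.075,0,0,0,0,0,0]'; cat > nd.py <<'E'
from h import *
import sys
c=np.array([.5259,.3363])
p,d=imaging.read_camera('top'); g=p.max(2).astype(float)
cv2.imwrite('pics/nd%s.png'%sys.argv[1],cv2.resize(p[185:270,120:220],None,fx=6,fy=6,interpolation=cv2.INTER_CUBIC))
# darkness vs angle on rings
for r0,z,nm in((np.arange(.040,.057,.002),.022,'needle'),(np.arange(.062,.070,.002),.026,'mark')):
    A=np.radians(np.arange(-70,70,.5)); s=[]
    for a in A:
        uv=np.array([proj('top',[c[0]+r*np.cos(a),c[1]+r*np.sin(a),z]) for r in r0],np.float32)
        s.append(cv2.remap(g.astype(np.float32),uv[None,:,0],uv[None,:,1],1).mean())
    s=np.array(s); bg=cv2.medianBlur(s.astype(np.float32)[None],5)[0]; 
    b=np.array([np.median(s[max(0,i-40):i+40]) for i in range(len(s))]); w=np.clip(b-s,0,None); i=w.argmax(); k=slice(max(0,i-12),i+13); ww=np.clip(w[k]-w[i]*.3,0,None)
    print(nm,np.degrees((A[k]*ww).sum()/ww.sum()).round(2),'depth',w[i].round(1))
E
python3 nd.py 1
```

```text
time: 5.1
eef_pos: [0.4314, 0.3331, 0.0347]
tcp_rot: [0.383, 0.924, -0.0, 0.001]
contact_force: [-0.8, -5.2, 7.9]
opening: 0.155
finger_force: 33.1
time: 5.52
eef_pos: [0.4308, 0.3327, 0.0346]
tcp_rot: [0.635, 0.773, -0.001, 0.0]
contact_force: [-3.4, -5.0, 10.1]
opening: 0.155
finger_force: 33.4
time: 5.93
eef_pos: [0.4301, 0.3327, 0.0346]
tcp_rot: [0.832, 0.555, -0.002, 0.0]
contact_force: [-5.3, -3.7, 11.6]
opening: 0.159
finger_force: 33.6
time: 6.35
eef_pos: [0.4296, 0.3331, 0.0346]
tcp_rot: [0.938, 0.346, -0.002, 0.0]
contact_force: [-5.6, -4.1, 12.1]
opening: 0.158
finger_force: 33.6
needle -32.44 depth 70.9Traceback (most recent call last):
  File "nd.py", line 10, in <module>
    uv=np.array([proj('top',[c[0]+r*np.cos(a),c[1]+r*np.sin(a),z]) for r in r0],np.float32)
                 ~~~~^^^^^^^^^^^^^^^^^^^^^^^^^^^^^^^^^^^^^^^^^^^^^
  File "h.py", line 15, in proj
    f,cx,cy,R,t=cal(n); c=R@np.array(X)+t; return f*c[0]/c[2]+cx,f*c[1]/c[2]+cy
                ~~~^^^
  File "h.py", line 4, in cal
    c=imaging.get_calibration(n); f=210/np.tan(np.radians(c['fovy'])/2)
ValueError: time passes only in moves, steps and waits
```

View pics/nd1.png

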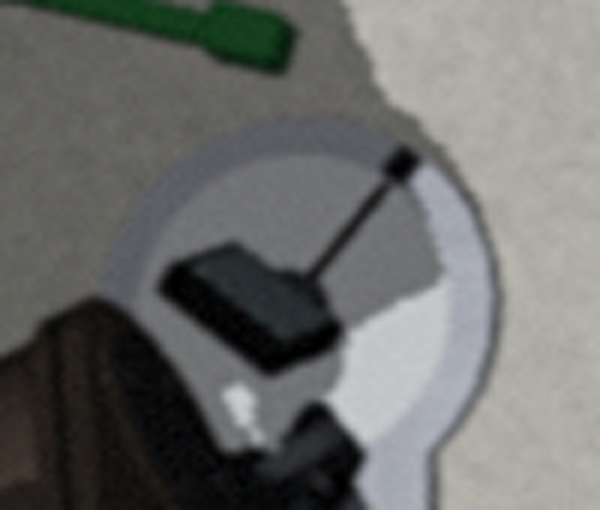

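The needle (nd1 image, (312,275)→(390,183)) nearly meets the tab centre (402,165). I'll measure the small remaining error.

```bash
sed -i 's/^def cal(n):/import functools\n@functools.lru_cache(None)\ndef cal(n):/' h.py; python3 nd.py 2; python3 - <<'E'
from h import *
p=cv2.imread('pics/nd2.png'); g=p.max(2).astype(float)
# tab centroid & needle line in crop px
def w(u,v,z): return onz('top',120+(u+.5)/6-.5,185+(v+.5)/6-.5,z)[:2]
ys,xs=np.mgrid[0:g.shape[0],0:g.shape[1]]
m=(abs(xs-402)<24)&(abs(ys-160)<24)&(ys<xs*0+176)&(g<60); print('tab px',xs[m].mean(),ys[m].mean(),m.sum())
c=np.array([.5259,.3363]); t=w(xs[m].mean(),ys[m].mean(),.026)
pts=[]
for y in range(195,262,6):
    x0=312+78/92*(275-y); k=slice(int(x0-16),int(x0+17)); r=g[y,k]; ww=np.clip(np.median(r)-12-r,0,None); pts.append(w((np.arange(k.start,k.stop)*ww).sum()/ww.sum(),y,.022))
vx,vy,x,y=cv2.fitLine(np.array(pts,np.float32),cv2.DIST_L2,0,.01,.01).ravel(); print('needle dir',np.degrees(np.arctan(vy/vx)),'line offset from dial axis mm',1000*((c[0]-x)*vy-(c[1]-y)*vx))
o=np.array([x,y]); n=np.array([-vy,vx]); print('tab',t,np.hypot(*(t-c)),'tab bearing from axis',np.degrees(np.arctan2(*(t-c)[::-1])),'tab offset from needle line mm (+y side)',1000*(t-o)@n)
E
```

```text
needle -32.27 depth 72.2
mark -34.4 depth 86.1
tab px 400.6389645776567 162.6376021798365 734
needle dir -36.401142 line offset from dial axis mm 3.4616544124783464
tab [0.58100345 0.29912374] 0.0664715318504919 tab bearing from axis -34.00608050548054 tab offset from needle line mm (+y side) -0.6838351770843282
```

```bash
python3 - <<'E'
from h import *
def line(p,a,b,z):
    g=p.max(2).astype(np.float32); a=np.array(a,float);b=np.array(b,float); d=(b-a)/np.hypot(*(b-a)); n=np.array([-d[1],d[0]]); P=[]
    for s in np.linspace(.1,.9,14):
        q=a+(b-a)*s; k=np.arange(-3,3.01,.25); uv=(q+k[:,None]*n).astype(np.float32)
        r=cv2.remap(g,uv[None,:,0],uv[None,:,1],1)[0]; r=np.median(r)-r; r[r<.3*r.max()]=0; P.append(onz('top',*(q+n*(k*r).sum()/r.sum()),z)[:2])
    return cv2.fitLine(np.array(P,np.float32),cv2.DIST_L2,0,.01,.01).ravel()
p0=np.load('top0.npz')['p']; p1,_=imaging.read_camera('top'); 
for z in(.02,.026):
    L0=line(p0,(130+165/5,195+90/5),(130+184/5,195+172/5),z); L1=line(p1,(120+388/6,185+186/6),(120+320/6,185+266/6),z)
    A=np.array([[L0[0],-L1[0]],[L0[1],-L1[1]]]); s=np.linalg.solve(A,L1[2:]-L0[2:]); c=L0[2:]+s[0]*L0[:2]
    print(z,'axis',c,'dirs',np.degrees(np.arctan(L0[1]/L0[0])),np.degrees(np.arctan(L1[1]/L1[0])))
    for zt in(.022,.026,.03):
        for nm,p,o in(('0',p0,None),('1',p1,None)):
            g=p.max(2); m=np.zeros_like(g); u,v=proj('top',[.581,.299,.026]); u,v=int(round(u)),int(round(v)); W=g[v-5:v+6,u-5:u+6]; yy,xx=np.nonzero(W<75); t=onz('top',u-5+xx.mean(),v-5+yy.mean(),zt)[:2]
            print('  tab',zt,nm,len(xx),t,np.degrees(np.arctan2(*(t-c)[::-1])).round(2),np.hypot(*(t-c)).round(4))
E
```

```text
0.02 axis [0.5265774  0.34086236] dirs 14.881904 -36.35368
  tab 0.022 0 26 [0.58244886 0.29956653] -36.47 0.0695
  tab 0.022 1 37 [0.57944485 0.30142183] -36.72 0.066
  tab 0.026 0 26 [0.58162532 0.29847172] -37.6 0.0695
  tab 0.026 1 37 [0.57863527 0.3003184 ] -37.91 0.066
  tab 0.03 0 26 [0.58080178 0.29737691] -38.73 0.0695
  tab 0.03 1 37 [0.57782568 0.29921497] -39.1 0.066
0.026 axis [0.525732   0.33893695] dirs 14.881161 -36.352585
  tab 0.022 0 26 [0.58244886 0.29956653] -34.77 0.069
  tab 0.022 1 37 [0.57944485 0.30142183] -34.93 0.0655
  tab 0.026 0 26 [0.58162532 0.29847172] -35.9 0.069
  tab 0.026 1 37 [0.57863527 0.3003184 ] -36.13 0.0655
  tab 0.03 0 26 [0.58080178 0.29737691] -37.04 0.069
  tab 0.03 1 37 [0.57782568 0.29921497] -37.33 0.0655
```

```bash
python3 - <<'E'
from h import *
p0=np.load('scene0.npz')['p']; p1,d1=imaging.read_camera('scene'); pt,dt=imaging.read_camera('top')
X=cloud('top',dt)
for s in np.linspace(0,1,8):
    u=120+(388*(1-s)+320*s)/6; v=185+(186*(1-s)+266*s)/6; print('top needle z',X[round(v),round(u)].round(4))
u,v=proj('top',[.581,.299,.026]); print('tab z',X[round(v)-3:round(v)+4,round(u)-3:round(u)+4,2].round(4))
u,v=map(int,proj('scene',[.54,.33,.02])); print(u,v)
a,b=[cv2.resize(p[v-40:v+40,u-32:u+32],None,fx=6.2,fy=6.2,interpolation=cv2.INTER_CUBIC) for p in(p0,p1)]
cv2.imwrite('pics/sc.png',np.hstack([a,b]))
E
```

```text
top needle z [0.5718 0.303  0.0214]
top needle z [0.5673 0.3075 0.0208]
top needle z [0.5626 0.3118 0.0211]
top needle z [0.5578 0.3137 0.0218]
top needle z [0.5533 0.3182 0.0211]
top needle z [0.5493 0.3214 0.0172]
top needle z [0.5458 0.3237 0.0244]
top needle z [0.5407 0.3271 0.0273]
tab z [[ 0.0231  0.0189  0.0167  0.0287  0.0186 -0.0019 -0.001 ]
 [ 0.0193  0.0209  0.0285  0.0291  0.0273  0.0209  0.0181]
 [ 0.0178  0.0296  0.0301  0.0271  0.0285  0.0268  0.0271]
 [ 0.0171  0.0279  0.0264  0.0261  0.0297  0.0287  0.0233]
 [ 0.0298  0.0291  0.0266  0.0261  0.028   0.0245  0.0194]
 [ 0.0201  0.029   0.0286  0.0261  0.026   0.0209  0.0194]
 [ 0.025   0.0215  0.0274  0.0273  0.0206  0.0208  0.0198]]
362 275
```

View pics/sc.png

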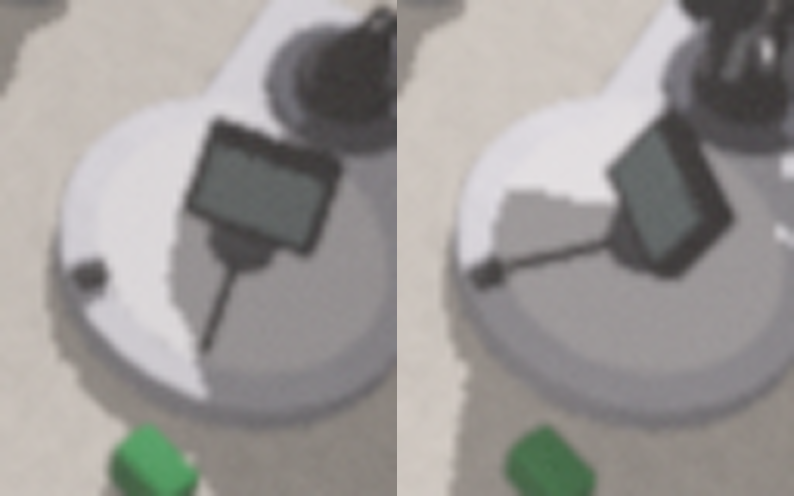

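```bash
python3 - <<'E'
from h import *
def line(n,p,a,b):
    g=p.max(2).astype(np.float32); a=np.array(a,float);b=np.array(b,float); d=(b-a)/np.hypot(*(b-a)); m=np.array([-d[1],d[0]]); P=[]
    for s in np.linspace(.1,.9,14):
        q=a+(b-a)*s; k=np.arange(-3,3.01,.25); uv=(q+k[:,None]*m).astype(np.float32)
        r=cv2.remap(g,uv[None,:,0],uv[None,:,1],1)[0]; r=np.median(r)-r; r[r<.3*r.max()]=0; P.append(q+m*(k*r).sum()/r.sum())
    return np.array(P)
def tab(n,p,thr):
    g=p.max(2); u,v=map(round,proj(n,[.58,.2985,.026])); W=(g[v-6:v+7,u-6:u+7]<thr).astype(np.uint8); k,l,s,c=cv2.connectedComponentsWithStats(W); i=1+s[1:,4].argmax(); return c[i]+[u-6,v-6],s[i]
S=lambda u,v:(362-32+(u+.5)/6.2-.5,275-40+(v+.5)/6.2-.5)
T=lambda u,v:(120+(u+.5)/6-.5,185+(v+.5)/6-.5)
ps,_=imaging.read_camera('scene'); pt,_=imaging.read_camera('top'); p0=np.load('scene0.npz')['p'];t0=np.load('top0.npz')['p']
Ls=line('scene',ps,S(505-397,267),S(605-397,246)); L0s=line('scene',p0,S(208,340),S(232,278))
Lt=line('top',pt,T(388,186),T(320,266)); L0t=line('top',t0,(163,213),(166.8,229.4))
for z in(.018,.021,.024,.028):
    o=[]
    for n,A,B in(('top',L0t,Lt),('scene',L0s,Ls)):
        l=[cv2.fitLine(np.array([onz(n,*q,z)[:2] for q in L],np.float32),2,0,.01,.01).ravel() for L in(A,B)]
        s=np.linalg.solve(np.array([l[0][:2],-l[1][:2]]).T,l[1][2:]-l[0][2:]); o+=[n,(l[0][2:]+s[0]*l[0][:2]).round(4)]+[np.degrees(np.arctan(k[1]/k[0])).round(2) for k in l]
    print('z',z,*o)
for n,p in(('top',t0),('scene',p0)):
  print(n,tab(n,p,90),[onz(n,*tab(n,p,90)[0],z)[:2].round(4) for z in(.02,.024,.028)])
E
```

```text
z 0.018 top [0.5269 0.3415] 14.88 -36.34 scene [0.5219 0.3387] 15.2 -36.56
z 0.021 top [0.5265 0.3405] 14.88 -36.34 scene [0.5239 0.3392] 15.2 -36.56
z 0.024 top [0.526  0.3396] 14.88 -36.34 scene [0.5258 0.3398] 15.2 -36.56
z 0.028 top [0.5255 0.3383] 14.88 -36.34 scene [0.5284 0.3405] 15.2 -36.56
top (array([186.91891892, 210.86486486]), array([ 3,  0,  7,  9, 37], dtype=int32)) [array([0.5842, 0.2996]), array([0.5833, 0.2985]), array([0.5825, 0.2974])]
scene (array([344. , 279.5]), array([5, 7, 3, 2, 6], dtype=int32)) [array([0.581 , 0.3005]), array([0.5834, 0.3014]), array([0.5857, 0.3023])]
```

Both views put the needle at −36.4° and the tab at about −36.3°, so they are aligned to within 0.5°. I'll release, rise, move above bell_3 and recheck.

```bash
python3 -m handwheel '[0,0,0,0,0,0,0,0,0,0,0,0,0,0,0,0,0,0,0,0,0,0,0,0]' 0.45; python3 -m handwheel '[0,0,0.1,0,0,0,0,0,0.2,0,0,0,0,0,0.25,0,0,0,0,0,0.25,0,0,0,0,0,0.1,0,0,0]'; python3 -m handwheel '[0.01,-0.21,0,0,0,0,0.02,-0.21,0,0,0,0,0.02,-0.21,0,0,0,0,0.015,-0.21,0,0,0,0,0.01,-0.2,0,0,0,0]' 0.6; python3 -m handwheel '[0,0,0,0,0,0]'; python3 nd.py 3
```

```text
time: 7.03
eef_pos: [0.4306, 0.3334, 0.0328]
tcp_rot: [0.938, 0.348, 0.0, -0.0]
contact_force: [-0.7, -0.0, -0.2]
opening: 0.452
finger_force: 0.0
time: 7.45
eef_pos: [0.4331, 0.3347, 0.1738]
tcp_rot: [0.938, 0.348, 0.004, -0.001]
contact_force: [0.6, 0.1, 1.2]
opening: 0.443
finger_force: 0.0
time: 7.87
eef_pos: [0.4418, 0.176, 0.1679]
tcp_rot: [0.938, 0.348, 0.0, 0.0]
contact_force: [0.8, 0.9, -0.4]
opening: 0.598
finger_force: 0.0
time: 7.95
eef_pos: [0.4421, 0.1738, 0.1677]
tcp_rot: [0.938, 0.346, -0.0, 0.001]
contact_force: [-0.2, -0.0, -0.0]
opening: 0.601
finger_force: 0.0
needle -32.25 depth 76.3
mark -34.95 depth 93.3
```

```bash
cat > bell.py <<'E'
from h import *
import sys
p,d=imaging.read_camera('top'); X=cloud('top',d); X[d==0]=9
ps,ds=imaging.read_camera('scene'); Y=cloud('scene',ds); Y[ds==0]=9
cv2.imwrite('pics/last.png',cv2.resize(p,(784,588)))
def post(x,y,lo,hi,r=.03):
    for n,Z in(('top',X),('scene',Y)):
        Q=Z[(np.hypot(Z[...,0]-x,Z[...,1]-y)<r)&(Z[...,2]>lo)&(Z[...,2]<hi)]
        if len(Q): print(n,len(Q),((Q.max(0)+Q.min(0))/2).round(4),np.ptp(Q,0).round(4),'zmax',Q[:,2].max().round(4))
a=list(map(float,sys.argv[1:]))
for i in range(0,len(a),4): print(a[i:i+2]); post(*a[i:i+4])
s=ctrl.get_state(); print(s['time'],s['eef_pos'].round(4),s['opening'],s['finger_force'])
E
python3 bell.py .4415 .1765 .055 .12 .451 -.053 .055 .12 .452 -.163 .06 .12
```

```text
[0.4415, 0.1765]
scene 78 [0.4452 0.1751 0.0755] [0.0162 0.0217 0.0405] zmax 0.0957
[0.451, -0.053]
top 78 [ 0.4501 -0.0529  0.0776] [0.0188 0.019  0.0284] zmax 0.0918
scene 67 [ 0.453  -0.0533  0.073 ] [0.0189 0.0211 0.0354] zmax 0.0907
[0.452, -0.163]
top 105 [ 0.4511 -0.1625  0.0834] [0.0184 0.0173 0.0436] zmax 0.1052
scene 75 [ 0.4558 -0.1646  0.082 ] [0.0205 0.0205 0.044 ] zmax 0.104
8.1 [0.442  0.1774 0.168 ] 0.5964098853979465 0.0
```

```bash
python3 -m handwheel '[0,-0.005,-0.25,0,0,0,0,0,-0.25,0,0,0,0,0,-0.22,0,0,0,0,0,-0.12,0,0,0,0,0,0,0,0,0]'; python3 -m handwheel '[0,0,0,0,0,0,0,0,0,0,0,0,0,0,0,0,0,0,0,0,0,0,0,0,0,0,0,0,0,0]' 0 40;  python3 -m handwheel '[0,0,0.1,0,0,0,0,0,0.2,0,0,0,0,0,0.2,0,0,0,0,0,0,0,0,0]'
```

```text
time: 8.52
eef_pos: [0.4376, 0.1771, 0.0372]
tcp_rot: [0.937, 0.348, -0.005, -0.001]
contact_force: [-1.8, 0.2, -0.6]
opening: 0.603
finger_force: 0.0
time: 8.93
eef_pos: [0.4435, 0.1774, 0.044]
tcp_rot: [0.938, 0.348, 0.002, -0.0]
contact_force: [-0.4, 3.0, 4.1]
opening: 0.219
finger_force: 39.5
time: 9.27
eef_pos: [0.4458, 0.1772, 0.1231]
tcp_rot: [0.938, 0.348, 0.006, 0.001]
contact_force: [2.3, -0.5, -1.3]
opening: 0.218
finger_force: 39.6
```

```bash
python3 -m handwheel '[0.223,-0.063,0,0,0,0,0.223,-0.063,0,0,0,0,0.223,-0.063,0,0,0,0,0.223,-0.063,0,0,0,0,0.223,-0.063,0,0,0,0]';python3 -m handwheel '[0,0,0,0,0,0,0,0,-0.2,0,0,0,0,0,-0.15,0,0,0,0,0,-0.08,0,0,0,0,0,0,0,0,0]'; python3 -m handwheel '[0,0,-0.02,0,0,0,0,0,0,0,0,0,0,0,0,0,0,0]'
```

```text
time: 9.68
eef_pos: [0.6094, 0.1286, 0.1152]
tcp_rot: [0.938, 0.348, -0.001, -0.0]
contact_force: [1.0, 0.5, -2.8]
opening: 0.222
finger_force: 39.7
time: 10.1
eef_pos: [0.6063, 0.1292, 0.0487]
tcp_rot: [0.938, 0.348, -0.003, -0.001]
contact_force: [0.0, 0.6, -4.3]
opening: 0.217
finger_force: 41.4
time: 10.35
eef_pos: [0.6094, 0.1295, 0.0501]
tcp_rot: [0.938, 0.348, 0.0, 0.0]
contact_force: [0.3, 0.5, -3.2]
opening: 0.222
finger_force: 41.4
```

```bash
python3 -m handwheel '[0,0,-0.015,0,0,0,0,0,0,0,0,0,0,0,0,0,0,0]';python3 -m handwheel '[0,0,-0.01,0,0,0,0,0,0,0,0,0,0,0,0,0,0,0]'
```

```text
time: 10.6
eef_pos: [0.6092, 0.1294, 0.0476]
tcp_rot: [0.938, 0.348, 0.0, 0.0]
contact_force: [0.4, 0.5, -4.3]
opening: 0.219
finger_force: 41.3
time: 10.85
eef_pos: [0.6097, 0.1295, 0.0469]
tcp_rot: [0.938, 0.348, 0.001, 0.0]
contact_force: [-0.7, -0.3, 3.2]
opening: 0.22
finger_force: 41.8
```

```bash
python3 -m handwheel '[0,0,0,0,0,0,0,0,0,0,0,0,0,0,0,0,0,0,0,0,0,0,0,0]' 0.6; python3 -m handwheel '[0,0,0.1,0,0,0,0,0,0.22,0,0,0,0,0,0.24,0,0,0,0,0,0.24,0,0,0]'; python3 -m handwheel '[-0.151,-0.174,0,0,0,0,-0.151,-0.174,0,0,0,0,-0.151,-0.174,0,0,0,0,-0.151,-0.174,0,0,0,0,-0.151,-0.174,0,0,0,0]'; python3 -m handwheel '[-0.151,-0.174,0,0,0,0,-0.151,-0.174,0,0,0,0,0,0,0,0,0,0,0,0,0,0,0,0]'; python3 bell.py .61 .13 .055 .12 .451 -.053 .055 .12 .452 -.163 .06 .12
```

```text
time: 11.18
eef_pos: [0.6094, 0.1294, 0.0459]
tcp_rot: [0.938, 0.348, 0.0, 0.0]
contact_force: [-0.4, 0.2, -0.3]
opening: 0.6
finger_force: 0.0
time: 11.52
eef_pos: [0.6085, 0.1293, 0.1663]
tcp_rot: [0.938, 0.348, -0.001, -0.0]
contact_force: [0.8, 0.2, 1.2]
opening: 0.598
finger_force: 0.0
time: 11.93
eef_pos: [0.4948, -0.002, 0.1659]
tcp_rot: [0.937, 0.348, 0.0, 0.0]
contact_force: [-0.5, -0.4, -0.3]
opening: 0.604
finger_force: 0.0
time: 12.27
eef_pos: [0.4501, -0.0543, 0.166]
tcp_rot: [0.938, 0.346, 0.0, 0.0]
contact_force: [0.5, 0.1, 0.2]
opening: 0.6
finger_force: 0.0
[0.61, 0.13]
top 90 [0.606  0.1274 0.078 ] [0.0175 0.0192 0.0451] zmax 0.1005
scene 94 [0.6107 0.1279 0.0778] [0.018  0.0191 0.0455] zmax 0.1006
[0.451, -0.053]
scene 66 [ 0.4523 -0.0548  0.0727] [0.0208 0.0212 0.0352] zmax 0.0903
[0.452, -0.163]
scene 74 [ 0.4543 -0.1639  0.0817] [0.0197 0.0185 0.0407] zmax 0.1021
12.3667 [ 0.4512 -0.0532  0.1662] 0.6014170668820227 0.0
```

```bash
python3 -m handwheel '[0,0,-0.25,0,0,0,0,0,-0.25,0,0,0,0,0,-0.22,0,0,0,0,0,-0.13,0,0,0,0,0,0,0,0,0]'; python3 -m handwheel '[0,0,0,0,0,0,0,0,0,0,0,0,0,0,0,0,0,0,0,0,0,0,0,0,0,0,0,0,0,0]' 0 40;  python3 -m handwheel '[0,0,0.1,0,0,0,0,0,0.2,0,0,0,0,0,0.2,0,0,0,0,0,0,0,0,0]'
```

```text
time: 12.78
eef_pos: [0.4474, -0.051, 0.0335]
tcp_rot: [0.937, 0.349, -0.004, -0.003]
contact_force: [-1.1, 0.1, 0.4]
opening: 0.599
finger_force: 0.0
time: 13.2
eef_pos: [0.4522, -0.0536, 0.0401]
tcp_rot: [0.938, 0.348, 0.002, 0.001]
contact_force: [0.3, 1.1, 3.1]
opening: 0.22
finger_force: 40.0
time: 13.53
eef_pos: [0.4545, -0.0547, 0.1195]
tcp_rot: [0.938, 0.348, 0.005, 0.004]
contact_force: [1.4, -0.6, -1.4]
opening: 0.217
finger_force: 39.8
```

```bash
python3 -m handwheel '[0.212,0.057,0,0,0,0,0.212,0.057,0,0,0,0,0.212,0.057,0,0,0,0,0.212,0.057,0,0,0,0,0.212,0.057,0,0,0,0]';python3 -m handwheel '[0,0,0,0,0,0,0,0,-0.2,0,0,0,0,0,-0.15,0,0,0,0,0,-0.08,0,0,0,0,0,0,0,0,0]'; python3 -m handwheel '[0,0,-0.045,0,0,0,0,0,0,0,0,0,0,0,0,0,0,0]'
```

```text
time: 13.95
eef_pos: [0.61, -0.01, 0.1117]
tcp_rot: [0.938, 0.348, -0.001, -0.0]
contact_force: [1.2, -0.7, -3.7]
opening: 0.218
finger_force: 39.5
time: 14.37
eef_pos: [0.6066, -0.0101, 0.0451]
tcp_rot: [0.938, 0.348, -0.003, -0.002]
contact_force: [-0.2, 0.3, -2.8]
opening: 0.221
finger_force: 40.8
time: 14.62
eef_pos: [0.6103, -0.0109, 0.0431]
tcp_rot: [0.938, 0.348, 0.001, 0.001]
contact_force: [-0.8, -0.6, -3.6]
opening: 0.222
finger_force: 40.9
```

```bash
python3 -m handwheel '[0,0,-0.012,0,0,0,0,0,0,0,0,0,0,0,0,0,0,0]'; python3 -m handwheel '[0,0,0,0,0,0,0,0,0,0,0,0,0,0,0,0,0,0,0,0,0,0,0,0]' 0.6; python3 -m handwheel '[0,0,0.1,0,0,0,0,0,0.22,0,0,0,0,0,0.24,0,0,0,0,0,0.24,0,0,0]'; python3 -m handwheel '[-0.175,-0.17,0,0,0,0,-0.175,-0.17,0,0,0,0,-0.175,-0.17,0,0,0,0,-0.175,-0.17,0,0,0,0,-0.175,-0.17,0,0,0,0]'; python3 -m handwheel '[-0.175,-0.17,0,0,0,0,0,0,0,0,0,0,0,0,0,0,0,0]'; python3 bell.py .61 .13 .055 .12 .61 -.01 .055 .12 .452 -.163 .06 .12
```

```text
time: 14.87
eef_pos: [0.6104, -0.0108, 0.0429]
tcp_rot: [0.938, 0.348, 0.001, 0.001]
contact_force: [-4.1, -0.5, 4.3]
opening: 0.218
finger_force: 41.9
time: 15.2
eef_pos: [0.6098, -0.0106, 0.0405]
tcp_rot: [0.938, 0.348, 0.0, 0.0]
contact_force: [-0.2, 0.1, -0.6]
opening: 0.604
finger_force: 0.0
time: 15.53
eef_pos: [0.6089, -0.0105, 0.1606]
tcp_rot: [0.938, 0.348, -0.001, -0.001]
contact_force: [1.5, -0.9, 0.6]
opening: 0.598
finger_force: 0.0
time: 15.95
eef_pos: [0.4771, -0.1388, 0.1603]
tcp_rot: [0.937, 0.348, 0.0, 0.0]
contact_force: [0.3, 0.0, 0.3]
opening: 0.602
finger_force: 0.0
time: 16.2
eef_pos: [0.4512, -0.1647, 0.1603]
tcp_rot: [0.938, 0.346, 0.0, 0.0]
contact_force: [-0.6, -0.5, 0.1]
opening: 0.597
finger_force: 0.0
[0.61, 0.13]
top 91 [0.6063 0.1274 0.0772] [0.0165 0.0193 0.044 ] zmax 0.0993
scene 93 [0.6106 0.1272 0.0778] [0.0171 0.0197 0.0453] zmax 0.1005
[0.61, -0.01]
top 85 [ 0.607  -0.012   0.0769] [0.0169 0.0196 0.0422] zmax 0.098
scene 81 [ 0.6104 -0.0116  0.0748] [0.0211 0.0206 0.0393] zmax 0.0945
[0.452, -0.163]
top 88 [ 0.4514 -0.1616  0.0825] [0.0178 0.0156 0.0444] zmax 0.1047
scene 76 [ 0.4549 -0.164   0.0821] [0.0197 0.021  0.0426] zmax 0.1034
16.3 [ 0.4525 -0.1635  0.1604] 0.5964050648384599 0.0
```

```bash
python3 -m handwheel '[0,0,-0.25,0,0,0,0,0,-0.25,0,0,0,0,0,-0.15,0,0,0,0,0,-0.08,0,0,0,0,0,0,0,0,0]'; python3 -m handwheel '[0,0,0,0,0,0,0,0,0,0,0,0,0,0,0,0,0,0,0,0,0,0,0,0,0,0,0,0,0,0]' 0 40;  python3 -m handwheel '[0,0,0.1,0,0,0,0,0,0.2,0,0,0,0,0,0.2,0,0,0,0,0,0,0,0,0]'; python3 -m handwheel '[0.21,0,0,0,0,0,0.21,0,0,0,0,0,0.21,0,0,0,0,0,0.21,0,0,0,0,0,0.21,0,0,0,0,0]';python3 -m handwheel '[0,0,0,0,0,0,0,0,-0.2,0,0,0,0,0,-0.15,0,0,0,0,0,-0.08,0,0,0,0,0,-0.045,0,0,0]'; python3 -m handwheel '[0,0,-0.01,0,0,0,0,0,0,0,0,0,0,0,0,0,0,0]'
```

```text
time: 16.72
eef_pos: [0.4504, -0.161, 0.0471]
tcp_rot: [0.937, 0.349, -0.002, -0.003]
contact_force: [-0.1, 1.0, 0.0]
opening: 0.598
finger_force: 0.0
time: 17.13
eef_pos: [0.4534, -0.1637, 0.0522]
tcp_rot: [0.938, 0.348, 0.001, 0.001]
contact_force: [1.6, 2.7, 3.2]
opening: 0.224
finger_force: 40.0
time: 17.47
eef_pos: [0.4553, -0.1657, 0.1314]
tcp_rot: [0.938, 0.348, 0.003, 0.005]
contact_force: [1.9, -1.4, -2.9]
opening: 0.219
finger_force: 40.1
time: 17.88
eef_pos: [0.6096, -0.1631, 0.123]
tcp_rot: [0.938, 0.348, -0.001, -0.001]
contact_force: [-0.2, -0.6, -3.6]
opening: 0.217
finger_force: 40.1
time: 18.3
eef_pos: [0.6068, -0.1623, 0.0551]
tcp_rot: [0.938, 0.348, -0.004, -0.004]
contact_force: [-20.6, 9.3, 39.2]
opening: 0.218
finger_force: 46.6
time: 18.55
eef_pos: [0.6092, -0.1634, 0.055]
tcp_rot: [0.938, 0.348, -0.001, -0.001]
contact_force: [-4.6, 2.7, 7.4]
opening: 0.221
finger_force: 43.2
```

```bash
python3 -m handwheel '[0,0,0,0,0,0,0,0,0,0,0,0,0,0,0,0,0,0,0,0,0,0,0,0]' 0.6; python3 -m handwheel '[0,0,0.1,0,0,0,0,0,0.22,0,0,0,0,0,0.24,0,0,0,0,0,0.24,0,0,0]'; python3 -m handwheel '[-0.2,0.1,0,0,0,-0.077,-0.2,0.1,0,0,0,-0.077,-0.2,0.1,0,0,0,-0.077,-0.2,0.1,0,0,0,-0.077,-0.2,0.1,0,0,0,-0.077]' 0.6; python3 -m handwheel '[0,0,0,0,0,-0.077,0,0,0,0,0,-0.077,0,0,0,0,0,-0.03,0,0,0,0,0,0]' 0.6; python3 bell.py .61 .13 .055 .12 .61 -.01 .055 .12 .61 -.163 .06 .12; cat > mal.py <<'E'
from h import *
for n in('top','scene'):
    p,d=imaging.read_camera(n); X=cloud(n,d); X[d==0]=9
    near=(X[...,0]>.2)&(X[...,0]<.56)&(X[...,1]<-.2)&(X[...,1]>-.42)
    H=X[near&(X[...,2]>.045)&(X[...,2]<.065)]; 
    hsv=cv2.cvtColor(p,cv2.COLOR_BGR2HSV); wood=(hsv[...,1]>60)&near&(X[...,2]>.022)&(X[...,2]<.045)
    if len(H): print(n,'head',len(H),cv2.minEnclosingCircle((H[:,:2]*1000).astype(np.float32)),H[:,2].max())
    W=X[wood]
    W=W[(W[:,2]>.036)]
    if len(W)>10: print(n,'handle',len(W),cv2.minAreaRect((W[:,:2]*1000).astype(np.float32)),cv2.fitLine(W[:,:2].astype(np.float32),2,0,.01,.01).ravel(),W[:,2].max())
    cork=(hsv[...,1]>60)&near&(X[...,2]<.012)&(X[...,0]>.37); C=X[cork]; print(n,'cork',len(C),cv2.minAreaRect((C[:,:2]*1000).astype(np.float32)))
E
python3 mal.py
```

```text
time: 18.88
eef_pos: [0.6097, -0.1638, 0.0531]
tcp_rot: [0.938, 0.348, 0.0, 0.0]
contact_force: [-0.1, 0.2, -0.1]
opening: 0.603
finger_force: 0.0
time: 19.22
eef_pos: [0.609, -0.1634, 0.1733]
tcp_rot: [0.938, 0.348, -0.001, -0.001]
contact_force: [0.6, -0.8, 0.6]
opening: 0.602
finger_force: 0.0
time: 19.63
eef_pos: [0.4582, -0.088, 0.1727]
tcp_rot: [0.999, 0.05, 0.0, 0.0]
contact_force: [0.0, -0.5, 0.7]
opening: 0.601
finger_force: 0.0
time: 19.97
eef_pos: [0.4595, -0.0885, 0.1731]
tcp_rot: [0.996, -0.092, 0.0, 0.0]
contact_force: [-0.2, 0.5, -0.3]
opening: 0.601
finger_force: 0.0
[0.61, 0.13]
top 93 [0.6058 0.1275 0.0782] [0.0168 0.0191 0.046 ] zmax 0.1012
scene 93 [0.6109 0.1275 0.0785] [0.0171 0.0195 0.0455] zmax 0.1012
[0.61, -0.01]
top 83 [ 0.6071 -0.0118  0.0772] [0.0167 0.0195 0.0381] zmax 0.0962
scene 76 [ 0.6102 -0.0119  0.0762] [0.0182 0.0194 0.0383] zmax 0.0954
[0.61, -0.163]
top 85 [ 0.6073 -0.1632  0.0867] [0.0187 0.0185 0.0413] zmax 0.1073
scene 85 [ 0.6104 -0.1629  0.0844] [0.0199 0.0183 0.0465] zmax 0.1076
20.0667 [ 0.4596 -0.0886  0.173 ] 0.602346007882022 0.0
top head 106 ((489.90777587890625, -310.21197509765625), 78.54183959960938) 0.059248163849198204
top cork 93 ((405.7071533203125, -327.28717041015625), (72.792724609375, 123.31319427490234), 25.576757431030273)
scene head 213 ((435.8599548339844, -307.33306884765625), 127.6314926147461) 0.06485909374120363
scene handle 143 ((386.8305358886719, -303.113037109375), (30.875343322753906, 173.89474487304688), 82.00454711914062) [ 0.9841107  -0.17755607  0.3728064  -0.299407  ] 0.04494212594149031
scene cork 477 ((440.56695556640625, -311.80108642578125), (111.5596923828125, 108.55106353759766), 86.22955322265625)
```

View pics/last.png

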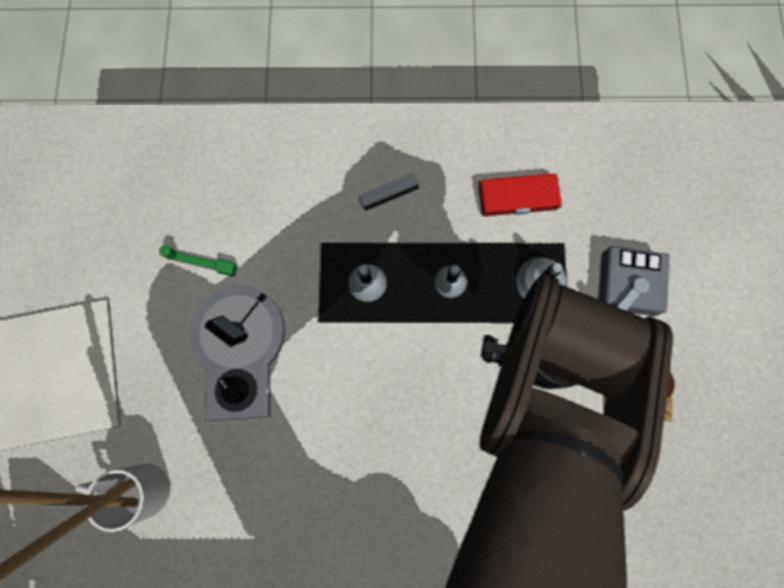

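The three bells stand on the mat and the needle points at the mark. The arm hides the mallet in the top view, so I'll compare the scene view with the first top picture.

```bash
python3 - <<'E'
from h import *
def go(n,p,d,tag):
    X=cloud(n,d); X[d==0]=9; hsv=cv2.cvtColor(p,cv2.COLOR_BGR2HSV)
    near=(X[...,0]>.26)&(X[...,0]<.5)&(X[...,1]<-.24)&(X[...,1]>-.37)
    H=X[near&(X[...,2]>.047)&(X[...,2]<.062)&(X[...,0]>.39)]
    W=X[near&(X[...,2]>.034)&(X[...,2]<.047)&(X[...,0]<.405)&(hsv[...,1]>60)]
    if len(H): print(tag,'head',len(H),((H.min(0)+H.max(0))/2).round(4),np.ptp(H,0).round(4))
    if len(W): l=cv2.fitLine(W[:,:2].astype(np.float32),2,0,.01,.01).ravel(); print(tag,'handle',len(W),l,'xmin',W[:,0].min(),'z',np.median(W[:,2]),'at x=.39 y=',l[3]+l[1]/l[0]*(.39-l[2]))
for n in('top','scene'):
    z=np.load(n+'0.npz'); go(n,z['p'],z['d'],n+'0'); z=imaging.read_camera(n); go(n,*z,n+'now')
E
```

```text
top0 head 556 [ 0.4387 -0.3201  0.0525] [0.055  0.0572 0.011 ]
top0 handle 566 [ 0.97037387 -0.24160819  0.3490524  -0.29635292] xmin 0.29282347662965524 z 0.04122438389136907 at x=.39 y= -0.30654824
topnow head 67 [ 0.4343 -0.3408  0.054 ] [0.0379 0.0135 0.0062]
scene0 head 166 [ 0.4409 -0.3208  0.0529] [0.055  0.056  0.0113]
scene0 handle 138 [ 0.969424   -0.24539179  0.35338235 -0.29576525] xmin 0.29847521478469774 z 0.03913029756807471 at x=.39 y= -0.30503434
scenenow head 168 [ 0.4417 -0.3192  0.0527] [0.0537 0.0537 0.011 ]
scenenow handle 132 [ 0.9709006  -0.23948286  0.35322434 -0.2953698 ] xmin 0.3021544706273284 z 0.039597156878221254 at x=.39 y= -0.30444092
```

```bash
python3 -m handwheel '[-0.081,-0.242,0,0,0,-0.038,-0.081,-0.242,0,0,0,0,-0.081,-0.242,0,0,0,0,-0.081,-0.242,0,0,0,0,-0.081,-0.242,0,0,0,0]' 0.5; python3 -m handwheel '[-0.081,-0.242,0,0,0,0,0,0,0,0,0,0,0,0,-0.2,0,0,0,0,0,-0.25,0,0,0,0,0,0,0,0,0]'; python3 -m handwheel '[0,0,0,0,0,0]'
```

```text
time: 20.68
eef_pos: [0.3981, -0.2716, 0.1731]
tcp_rot: [0.993, -0.121, 0.0, 0.0]
contact_force: [0.9, -0.8, 0.8]
opening: 0.502
finger_force: 0.0
time: 21.1
eef_pos: [0.3832, -0.3023, 0.0986]
tcp_rot: [0.993, -0.122, -0.005, -0.005]
contact_force: [-1.0, 1.9, -1.3]
opening: 0.495
finger_force: 0.0
time: 21.18
eef_pos: [0.3855, -0.3045, 0.1035]
tcp_rot: [0.993, -0.121, -0.002, -0.002]
contact_force: [0.5, -0.0, 0.9]
opening: 0.502
finger_force: 0.0
```

```bash
python3 -m handwheel '[0,0,-0.25,0,0,0,0,0,-0.2,0,0,0,0,0,-0.12,0,0,0,0,0,-0.06,0,0,0,0,0,0,0,0,0]'; python3 -m handwheel '[0,0,0,0,0,0,0,0,0,0,0,0,0,0,0,0,0,0,0,0,0,0,0,0,0,0,0,0,0,0]' 0 80; python3 -m handwheel '[0,0,0,0,0,0]'
```

```text
time: 21.6
eef_pos: [0.3869, -0.306, 0.0109]
tcp_rot: [0.993, -0.121, -0.0, -0.0]
contact_force: [-0.0, 0.1, 0.5]
opening: 0.497
finger_force: 0.0
time: 22.02
eef_pos: [0.3882, -0.3079, 0.0136]
tcp_rot: [0.993, -0.121, 0.002, 0.001]
contact_force: [-0.5, 1.0, 6.6]
opening: 0.22
finger_force: 80.0
time: 22.1
eef_pos: [0.3882, -0.3079, 0.0135]
tcp_rot: [0.993, -0.121, 0.002, 0.001]
contact_force: [-0.5, 0.8, 6.3]
opening: 0.219
finger_force: 80.0
```

```bash
python3 -m handwheel '[0,0,0.1,0,0,0,0,0,0.2,0,0,0,0,0,0.25,0,0,0,0,0,0.25,0,0,0,0,0,0.15,0,0,0]'; python3 -m handwheel '[0.188,0.1745,0,0,0,0,0.188,0.1745,0,0,0,0,0.188,0.1745,0,0,0,0,0.188,0.1745,0,0,0,0,0.188,0.1745,0,0,0,0]'; python3 -m handwheel '[0.188,0.1745,0,0,0,0,0,0,0,0,0,0,0,0,0,0,0,0]'; cat > hd.py <<'E'
from h import *
import sys
s=ctrl.get_state(); e=s['eef_pos']; c=e[:2]+[.0525,-.0125]; f=e[2]-.0095; print('eef',e.round(4),'face',f.round(4),s['finger_force'],s['opening'])
for n in('top','scene'):
    p,d=imaging.read_camera(n); X=cloud(n,d); X[d==0]=9
    if n=='scene': 
        u,v=map(int,proj(n,[c[0],c[1],f])); cv2.imwrite('pics/hd%s.png'%sys.argv[1],cv2.resize(p[v-70:v+50,u-70:u+70],None,fx=4,fy=4))
    H=X[(np.hypot(*(X[...,:2]-c).transpose(2,0,1))<.034)&(X[...,2]>f+.035)&(X[...,2]<f+.062)]
    if len(H): print(n,'headtop',len(H),((H.min(0)+H.max(0))/2).round(4),np.ptp(H,0).round(4),'z',np.percentile(H[:,2],90).round(4))
    H=X[(np.hypot(*(X[...,:2]-c).transpose(2,0,1))<.04)&(X[...,2]>f-.006)]
    if len(H): print(n,'zmin',np.percentile(H[:,2],[1,5]).round(4))
E
python3 hd.py 1
```

```text
time: 22.52
eef_pos: [0.3875, -0.3074, 0.1579]
tcp_rot: [0.993, -0.121, 0.002, 0.002]
contact_force: [0.7, -0.7, -2.5]
opening: 0.215
finger_force: 79.0
time: 22.93
eef_pos: [0.5282, -0.1739, 0.1536]
tcp_rot: [0.993, -0.121, -0.0, 0.0]
contact_force: [0.4, -0.8, -2.4]
opening: 0.217
finger_force: 79.0
time: 23.18
eef_pos: [0.5564, -0.1475, 0.1532]
tcp_rot: [0.993, -0.119, -0.001, 0.0]
contact_force: [0.5, -0.0, -3.3]
opening: 0.213
finger_force: 79.2
eef [ 0.5564 -0.1475  0.1532] face 0.1437 79.21682238578796 0.21332128613076642
top headtop 89 [ 0.6149 -0.1397  0.1882] [0.0337 0.0154 0.0152] z 0.1943
top zmin [0.1517 0.1638]
scene headtop 311 [ 0.606  -0.1615  0.1868] [0.0609 0.0568 0.0161] z 0.1933
scene zmin [0.1445 0.1542]
```

View pics/hd1.png

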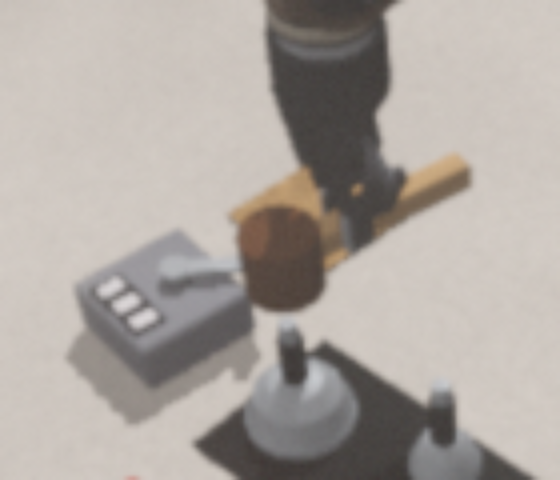

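```bash
python3 -m handwheel '[0,0,-0.12,0,0,0,0,0,-0.1,0,0,0,0,0,0,0,0,0]'; python3 -m handwheel '[0,0,-0.04,0,0,0,0,0,-0.04,0,0,0,0,0,-0.03,0,0,0,0,0,-0.02,0,0,0,0,0,0,0,0,0]'; python3 -m handwheel '[0,0,-0.01,0,0,0,0,0,0,0,0,0]'; python3 -m handwheel '[0,0,-0.01,0,0,0,0,0,0,0,0,0]'; python3 -m handwheel '[0,0,-0.01,0,0,0,0,0,0,0,0,0]'
```

```text
time: 23.53
eef_pos: [0.5524, -0.1494, 0.1169]
tcp_rot: [0.992, -0.122, -0.004, -0.001]
contact_force: [-0.5, 0.4, -3.2]
opening: 0.217
finger_force: 79.1
time: 23.95
eef_pos: [0.5565, -0.1503, 0.1018]
tcp_rot: [0.993, -0.122, 0.001, 0.001]
contact_force: [-1.0, -0.8, 2.5]
opening: 0.218
finger_force: 80.0
time: 24.12
eef_pos: [0.5567, -0.1501, 0.1014]
tcp_rot: [0.993, -0.121, 0.001, 0.001]
contact_force: [-2.9, -0.5, 4.1]
opening: 0.212
finger_force: 80.4
time: 24.28
eef_pos: [0.5569, -0.1501, 0.1011]
tcp_rot: [0.993, -0.121, 0.001, 0.001]
contact_force: [-6.2, 0.3, 10.5]
opening: 0.216
finger_force: 81.2
time: 24.45
eef_pos: [0.5572, -0.1502, 0.1009]
tcp_rot: [0.993, -0.121, 0.001, 0.001]
contact_force: [-9.5, 1.2, 14.6]
opening: 0.216
finger_force: 81.9
```

```bash
python3 -m handwheel '[0,0,0.08,0,0,0,0,0,0.15,0,0,0,0,0,0.15,0,0,0,0,0,0,0,0,0]'; python3 -m handwheel '[0,0.242,0,0,0,0,0,0.242,0,0,0,0,0,0.242,0,0,0,0,0,0.242,0,0,0,0,0,0.242,0,0,0,0]';  python3 -m handwheel '[0,0.242,0,0,0,0,0,0.242,0,0,0,0,0,0.242,0,0,0,0,0,0,0,0,0,0,0,0,0,0,0,0]'; python3 hd.py 2; python3 bell.py .609 .1275 .055 .115 .609 -.012 .055 .115 .609 -.163 .06 .12
```

```text
time: 24.78
eef_pos: [0.5588, -0.1501, 0.1585]
tcp_rot: [0.993, -0.121, 0.004, 0.001]
contact_force: [2.3, -0.7, -1.1]
opening: 0.213
finger_force: 79.3
time: 25.2
eef_pos: [0.5547, 0.0342, 0.1516]
tcp_rot: [0.993, -0.122, -0.001, -0.0]
contact_force: [1.1, -0.2, -2.7]
opening: 0.214
finger_force: 79.4
time: 25.62
eef_pos: [0.5546, 0.1431, 0.1516]
tcp_rot: [0.993, -0.119, -0.001, 0.0]
contact_force: [-0.2, -0.7, -3.6]
opening: 0.212
finger_force: 79.6
eef [0.5546 0.1431 0.1516] face 0.1421 79.63230729103088 0.21175553884306955
top zmin [0.4121 0.4248]
scene headtop 402 [0.6047 0.1295 0.1863] [0.0629 0.0545 0.0181] z 0.1918
scene zmin [0.1466 0.1611]
[0.609, 0.1275]
scene 92 [0.6099 0.1273 0.0768] [0.0191 0.0193 0.0433] zmax 0.0985
[0.609, -0.012]
[0.609, -0.163]
top 112 [ 0.6069 -0.1636  0.0844] [0.0184 0.0187 0.0466] zmax 0.1077
scene 87 [ 0.6101 -0.1621  0.0845] [0.0187 0.0178 0.0484] zmax 0.1087
25.8167 [0.5557 0.14   0.1527] 0.21340137926049377 79.63198900222778
```

View pics/hd2.png

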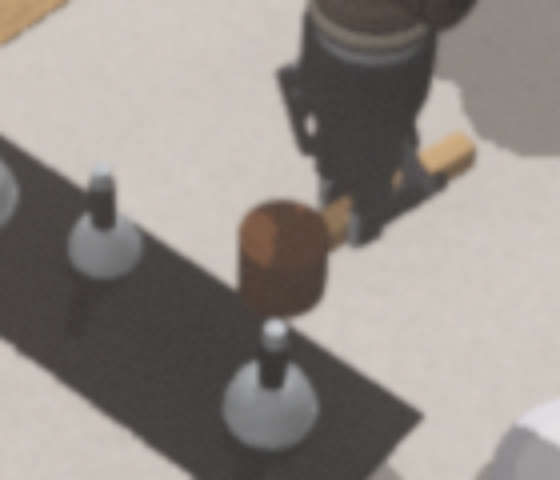

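```bash
python3 -m handwheel '[0,-0.005,-0.12,0,0,0,0,0,-0.1,0,0,0,0,0,-0.04,0,0,0,0,0,0,0,0,0]'; python3 -m handwheel '[0,0,-0.05,0,0,0,0,0,-0.04,0,0,0,0,0,-0.03,0,0,0,0,0,-0.02,0,0,0,0,0,0,0,0,0]'; python3 -m handwheel '[0,0,-0.01,0,0,0,0,0,0,0,0,0]'; python3 -m handwheel '[0,0,-0.01,0,0,0,0,0,0,0,0,0]'; python3 -m handwheel '[0,0,-0.01,0,0,0,0,0,0,0,0,0]'
```

```text
time: 26.15
eef_pos: [0.5544, 0.1391, 0.1122]
tcp_rot: [0.992, -0.122, -0.002, 0.0]
contact_force: [-0.9, -0.6, -2.5]
opening: 0.217
finger_force: 79.6
time: 26.57
eef_pos: [0.557, 0.1401, 0.0941]
tcp_rot: [0.993, -0.121, 0.001, 0.0]
contact_force: [0.1, -1.4, 1.7]
opening: 0.216
finger_force: 80.1
time: 26.73
eef_pos: [0.557, 0.1401, 0.0934]
tcp_rot: [0.993, -0.121, 0.001, 0.0]
contact_force: [-1.1, -3.3, 3.8]
opening: 0.215
finger_force: 80.6
time: 26.9
eef_pos: [0.5571, 0.1402, 0.0931]
tcp_rot: [0.993, -0.121, 0.001, 0.0]
contact_force: [-3.2, -3.1, 9.1]
opening: 0.214
finger_force: 81.4
time: 27.07
eef_pos: [0.5574, 0.1404, 0.0929]
tcp_rot: [0.993, -0.121, 0.002, 0.0]
contact_force: [-6.2, -2.8, 13.9]
opening: 0.219
finger_force: 82.1
```

```bash
python3 -m handwheel '[0,0,0.09,0,0,0,0,0,0.17,0,0,0,0,0,0.17,0,0,0,0,0,0,0,0,0]'; python3 -m handwheel '[0,-0.232,0,0,0,0,0,-0.232,0,0,0,0,0,-0.232,0,0,0,0,0,-0.232,0,0,0,0,0,0,0,0,0,0]'; python3 hd.py 3; python3 bell.py .609 .1275 .055 .115 .609 -.012 .055 .115 .609 -.163 .06 .12
```

```text
time: 27.4
eef_pos: [0.5585, 0.1412, 0.1588]
tcp_rot: [0.993, -0.121, 0.004, -0.001]
contact_force: [2.0, 0.5, -0.7]
opening: 0.219
finger_force: 79.8
time: 27.82
eef_pos: [0.5548, -0.0034, 0.1517]
tcp_rot: [0.992, -0.124, -0.001, 0.001]
contact_force: [-0.6, -0.5, -3.4]
opening: 0.218
finger_force: 79.8
eef [ 0.5548 -0.0034  0.1517] face 0.1422 79.81418251991272 0.2177629537160935
top zmin [0.4232 0.4261]
scene headtop 355 [ 0.6055 -0.0137  0.1861] [0.0626 0.0557 0.0171] z 0.1917
scene zmin [0.1448 0.1565]
[0.609, 0.1275]
top 87 [0.606  0.1274 0.0787] [0.0167 0.0191 0.0444] zmax 0.1009
scene 93 [0.6095 0.1275 0.077 ] [0.0196 0.0183 0.0439] zmax 0.0989
[0.609, -0.012]
[0.609, -0.163]
top 107 [ 0.6067 -0.1635  0.0849] [0.0178 0.0178 0.0473] zmax 0.1085
scene 88 [ 0.6104 -0.1625  0.0832] [0.0214 0.0161 0.0461] zmax 0.1062
28.0167 [0.555  0.0021 0.1521] 0.2178454285862398 79.81398582458496
```

```bash
python3 - <<'E'
from h import *
p,d=imaging.read_camera('scene'); X=cloud('scene',d); X[d==0]=9
m=(X[...,0]>.5)&(X[...,0]<.74)&(abs(X[...,1])<.1)&(X[...,2]>.05)&(X[...,2]<.115); Q=X[m]
for lo,hi in((.05,.075),(.075,.085),(.085,.1)):
    q=Q[(Q[:,2]>lo)&(Q[:,2]<hi)]; print(lo,len(q),q.min(0).round(4) if len(q) else'',q.max(0).round(4) if len(q) else '')
u,v=map(int,proj('scene',[.61,-.02,.09])); cv2.imwrite('pics/b4.png',cv2.resize(p[v-60:v+60,u-60:u+60],None,fx=4,fy=4))
E
```

```text
0.05 21 [ 0.5715 -0.0549  0.0501] [ 0.5867 -0.0398  0.0648]
0.075 0  
0.085 0
```

View pics/b4.png

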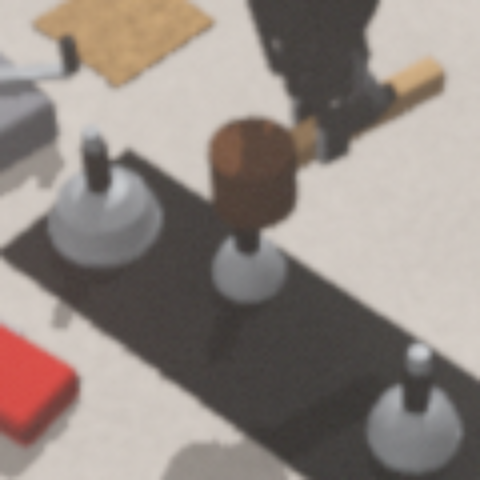

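Bell_4 has been knocked aside to about (0.579,−0.047). It is still upright and on the mat (image (248,265)). I'll move the head over it and measure again.

```bash
python3 -m handwheel '[-0.1,-0.12,0,0,0,0,-0.1,-0.12,0,0,0,0,0,0,0,0,0,0,0,0,0,0,0,0]'; python3 - <<'E'
from h import *
p,d=imaging.read_camera('scene'); X=cloud('scene',d); X[d==0]=9
m=(X[...,0]>.5)&(X[...,0]<.72)&(abs(X[...,1]+.05)<.06)
for lo,hi in((.012,.04),(.05,.08),(.08,.1)):
    q=X[m&(X[...,2]>lo)&(X[...,2]<hi)]
    if len(q): print(lo,len(q),q.min(0).round(4),q.max(0).round(4),q.mean(0).round(4))
print(ctrl.get_state()['eef_pos'])
E
python3 hd.py 4
```

```text
time: 28.4
eef_pos: [0.5254, -0.034, 0.1531]
tcp_rot: [0.993, -0.121, -0.0, -0.0]
contact_force: [1.1, 0.1, -3.0]
opening: 0.215
finger_force: 79.8
0.012 185 [ 0.5541 -0.0749  0.012 ] [ 0.6006 -0.025   0.0392] [ 0.584  -0.0434  0.0252]
0.05 58 [ 0.5685 -0.0571  0.0501] [ 0.5882 -0.0403  0.0798] [ 0.5804 -0.0464  0.0655]
0.08 29 [ 0.5707 -0.0578  0.0803] [ 0.5844 -0.0452  0.0949] [ 0.578 -0.05   0.089]
[ 0.52589506 -0.03379421  0.15336812]
eef [ 0.5259 -0.0338  0.1534] face 0.1439 79.80831742286682 0.21354133005669906
top zmin [0.424 0.427]
scene headtop 335 [ 0.5779 -0.0466  0.1879] [0.0576 0.0548 0.018 ] z 0.1933
scene zmin [0.1462 0.1577]
```

View pics/hd4.png

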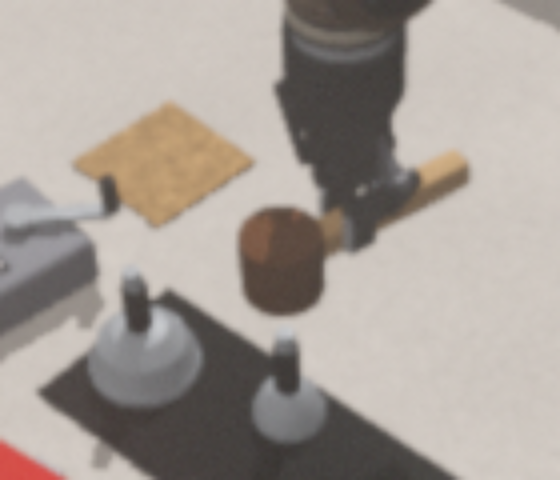

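The head is above bell_4's pin ((285,335) under the head). Now I strike it.

```bash
python3 -m handwheel '[0,-0.02,-0.12,0,0,0,0,0,-0.1,0,0,0,0,0,-0.06,0,0,0,0,0,0,0,0,0]'; python3 -m handwheel '[0,0,-0.05,0,0,0,0,0,-0.04,0,0,0,0,0,-0.04,0,0,0,0,0,-0.03,0,0,0,0,0,0,0,0,0]'; python3 -m handwheel '[0,0,-0.01,0,0,0,0,0,0,0,0,0]'; python3 -m handwheel '[0,0,-0.01,0,0,0,0,0,0,0,0,0]'; python3 -m handwheel '[0,0,-0.01,0,0,0,0,0,0,0,0,0]'
```

```text
time: 28.88
eef_pos: [0.5243, -0.0367, 0.1089]
tcp_rot: [0.993, -0.121, -0.003, -0.0]
contact_force: [-1.1, 0.7, -3.2]
opening: 0.215
finger_force: 79.8
time: 29.3
eef_pos: [0.5275, -0.038, 0.0895]
tcp_rot: [0.993, -0.121, 0.002, -0.0]
contact_force: [-1.3, 1.3, 4.7]
opening: 0.216
finger_force: 80.9
time: 29.47
eef_pos: [0.528, -0.0381, 0.0893]
tcp_rot: [0.993, -0.121, 0.002, 0.0]
contact_force: [-3.6, 2.1, 9.6]
opening: 0.215
finger_force: 81.8
time: 29.63
eef_pos: [0.5288, -0.0384, 0.0891]
tcp_rot: [0.993, -0.121, 0.003, 0.0]
contact_force: [-5.7, 1.9, 15.0]
opening: 0.217
finger_force: 82.4
time: 29.8
eef_pos: [0.5298, -0.0387, 0.089]
tcp_rot: [0.993, -0.121, 0.004, 0.001]
contact_force: [-6.6, 1.8, 19.5]
opening: 0.214
finger_force: 83.1
```

```bash
python3 -m handwheel '[0,0,0.1,0,0,0,0,0,0.2,0,0,0,0,0,0.18,0,0,0,0,0,0,0,0,0]'; python3 -m handwheel '[-0.115,-0.222,0,0,0,0,-0.115,-0.222,0,0,0,0,-0.115,-0.222,0,0,0,0,-0.115,-0.222,0,0,0,0,-0.115,-0.222,0,0,0,0]'; python3 -m handwheel '[-0.115,-0.222,0,0,0,0,-0.115,-0.222,0,0,0,0,-0.115,-0.222,0,0,0,0,0,0,0,0,0,0]'; python3 bell.py .609 .1275 .055 .115 .578 -.05 .055 .115 .609 -.163 .06 .12; python3 hd.py 5
```

```text
time: 30.13
eef_pos: [0.5298, -0.039, 0.1614]
tcp_rot: [0.993, -0.121, 0.006, 0.001]
contact_force: [1.7, -0.7, -2.2]
opening: 0.211
finger_force: 80.0
time: 30.55
eef_pos: [0.438, -0.2053, 0.1537]
tcp_rot: [0.993, -0.121, -0.001, -0.0]
contact_force: [-0.4, -0.0, -1.7]
opening: 0.216
finger_force: 79.9
time: 30.88
eef_pos: [0.385, -0.3093, 0.1543]
tcp_rot: [0.992, -0.124, -0.001, 0.002]
contact_force: [0.8, -0.8, -2.6]
opening: 0.214
finger_force: 80.1
[0.609, 0.1275]
top 91 [0.606  0.1275 0.0778] [0.0167 0.0189 0.0441] zmax 0.0998
scene 95 [0.6105 0.1274 0.077 ] [0.0178 0.0217 0.044 ] zmax 0.099
[0.578, -0.05]
top 85 [ 0.5729 -0.0502  0.0761] [0.0168 0.0191 0.0408] zmax 0.0965
scene 75 [ 0.5776 -0.051   0.0763] [0.0179 0.0191 0.0401] zmax 0.0963
[0.609, -0.163]
top 113 [ 0.607  -0.1635  0.0841] [0.0186 0.018  0.047 ] zmax 0.1076
scene 89 [ 0.6104 -0.1626  0.0831] [0.0199 0.0201 0.0457] zmax 0.106
30.9833 [ 0.3867 -0.305   0.1538] 0.21529323012423235 80.0953459739685
eef [ 0.3867 -0.305   0.1538] face 0.1443 80.0953459739685 0.21529323012423235
top headtop 897 [ 0.4357 -0.3176  0.1879] [0.0582 0.0573 0.0172] z 0.1948
top zmin [0.1472 0.1547]
scene headtop 225 [ 0.4388 -0.3153  0.1878] [0.0614 0.0531 0.0168] z 0.1939
scene zmin [0.1453 0.1542]
```

```bash
python3 -m handwheel '[0.01,0,-0.2,0,0,0,0,0,-0.25,0,0,0,0,0,-0.25,0,0,0,0,0,-0.15,0,0,0,0,0,0,0,0,0]'; python3 -m handwheel '[0,0,-0.05,0,0,0,0,0,0,0,0,0,0,0,0,0,0,0]'; python3 -m handwheel '[0,0,-0.02,0,0,0,0,0,0,0,0,0,0,0,0,0,0,0]'; python3 -m handwheel '[0,0,-0.01,0,0,0,0,0,0,0,0,0,0,0,0,0,0,0]'
```

```text
time: 31.5
eef_pos: [0.3865, -0.2986, 0.0215]
tcp_rot: [0.993, -0.12, -0.005, -0.004]
contact_force: [-1.0, 0.3, -2.5]
opening: 0.217
finger_force: 79.9
time: 31.75
eef_pos: [0.3907, -0.305, 0.0216]
tcp_rot: [0.993, -0.121, 0.001, 0.001]
contact_force: [0.8, -0.4, -1.8]
opening: 0.216
finger_force: 80.0
time: 32.0
eef_pos: [0.3898, -0.3048, 0.0179]
tcp_rot: [0.993, -0.121, 0.001, 0.001]
contact_force: [0.8, 0.5, -2.3]
opening: 0.215
finger_force: 80.0
time: 32.25
eef_pos: [0.3893, -0.3043, 0.0156]
tcp_rot: [0.993, -0.121, 0.0, 0.0]
contact_force: [-0.3, -0.7, -3.1]
opening: 0.213
finger_force: 80.0
```

```bash
python3 -m handwheel '[0,0,-0.01,0,0,0,0,0,0,0,0,0,0,0,0,0,0,0]'; python3 -m handwheel '[0,0,-0.007,0,0,0,0,0,0,0,0,0,0,0,0,0,0,0]'
```

```text
time: 32.5
eef_pos: [0.3895, -0.3044, 0.014]
tcp_rot: [0.993, -0.121, 0.0, 0.0]
contact_force: [-0.2, 0.4, -2.0]
opening: 0.212
finger_force: 80.2
time: 32.75
eef_pos: [0.3896, -0.3046, 0.0136]
tcp_rot: [0.993, -0.121, 0.0, 0.0]
contact_force: [-3.2, 1.8, 4.6]
opening: 0.217
finger_force: 80.8
```

```bash
python3 -m handwheel '[0,0,0,0,0,0,0,0,0,0,0,0,0,0,0,0,0,0,0,0,0,0,0,0]' 0.5; python3 -m handwheel '[0,0,0.1,0,0,0,0,0,0.2,0,0,0,0,0,0.25,0,0,0,0,0,0.25,0,0,0,0,0,0.2,0,0,0]'; python3 -m handwheel '[0,0.25,0,0,0,0,0,0.25,0,0,0,0,0,0.25,0,0,0,0,0,0.25,0,0,0,0,0,0,0,0,0,0]' 0; cat > lev.py <<'E'
from h import *
c=np.array([.5895,-.3115])
for n in('top','scene'):
    p,d=imaging.read_camera(n); X=cloud(n,d); X[d==0]=9
    cv2.imwrite('pics/lv_%s.png'%n,cv2.resize(p[150:350,400:520] if n=='top' else p[100:220,120:270],(390,480)))
    r=np.hypot(X[...,0]-c[0],X[...,1]-c[1])
    Q=X[(r<.1)&(X[...,2]>.068)&(X[...,2]<.095)]
    if len(Q): print(n,'post',len(Q),((Q.min(0)+Q.max(0))/2).round(4),np.ptp(Q,0).round(4),Q[:,2].max().round(4))
    Q=X[(r<.09)&(X[...,2]>.040)&(X[...,2]<.049)]; print(n,'box',cv2.minAreaRect((Q[:,:2]*1000).astype(np.float32)))
    Q=X[(r<.1)&(X[...,2]>.052)&(X[...,2]<.064)]; print(n,'arm',len(Q),cv2.fitLine(Q[:,:2].astype(np.float32),2,0,.01,.01).ravel(),Q.min(0).round(3),Q.max(0).round(3))
    H=X[(np.hypot(X[...,0]-.44,X[...,1]+.316)<.035)&(X[...,2]>.047)&(X[...,2]<.065)]; 
    if len(H): print(n,'head',((H.min(0)+H.max(0))/2).round(4),np.ptp(H,0).round(4))
a=[cv2.imread('pics/lv_%s.png'%n) for n in('top','scene')]; cv2.imwrite('pics/lv.png',np.hstack(a)); print(ctrl.get_state()['eef_pos'])
E
python3 lev.py
```

```text
time: 33.08
eef_pos: [0.3895, -0.3043, 0.0129]
tcp_rot: [0.993, -0.121, 0.0, 0.0]
contact_force: [-0.1, -0.0, -1.1]
opening: 0.5
finger_force: 0.0
time: 33.5
eef_pos: [0.3898, -0.3047, 0.1657]
tcp_rot: [0.993, -0.121, 0.001, 0.001]
contact_force: [0.5, 0.1, 0.8]
opening: 0.502
finger_force: 0.0
time: 33.92
eef_pos: [0.3884, -0.1491, 0.162]
tcp_rot: [0.993, -0.119, -0.001, -0.001]
contact_force: [0.6, -0.4, -0.3]
opening: 0.001
finger_force: 0.0
top post 50 [ 0.5389 -0.2611  0.0782] [0.0135 0.0126 0.0201] 0.0883
top box ((604.5828857421875, -311.3701171875), (100.35897064208984, 98.890869140625), 81.24651336669922)
top arm 241 [ 0.72325474 -0.6905814   0.57374555 -0.29326028] [ 0.533 -0.321  0.052] [ 0.637 -0.255  0.064]
top head [ 0.4545 -0.3267  0.0539] [0.0236 0.0341 0.0068]
scene post 29 [ 0.5424 -0.2634  0.077 ] [0.0115 0.018  0.0174] 0.0857
scene box ((602.4158325195312, -310.25213623046875), (101.61478424072266, 111.6888656616211), 81.6270980834961)
scene arm 107 [ 0.71026975 -0.7039296   0.5720599  -0.29022187] [ 0.536 -0.323  0.052] [ 0.604 -0.255  0.063]
scene head [ 0.4419 -0.3178  0.0521] [0.0592 0.0583 0.0102]
[ 0.38941984 -0.15322812  0.16291432]
```

View pics/lv.png

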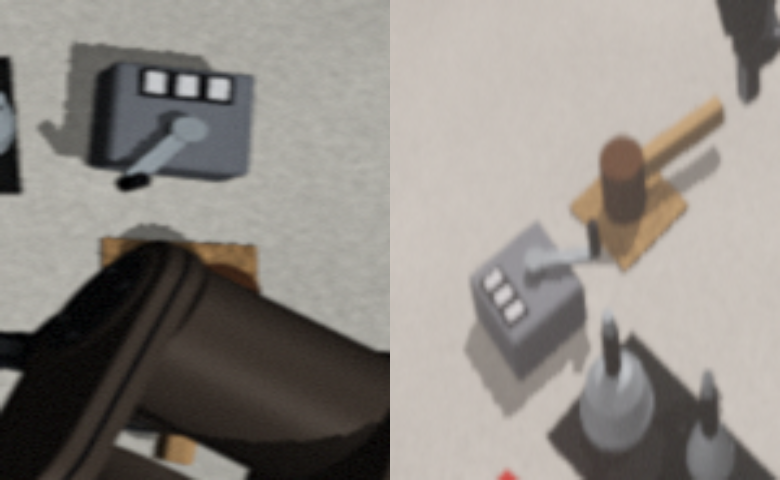

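The mallet stands on the coaster. The lever pivot is at about (0.589,−0.309) and the post at (0.540,−0.261). I'll approach with shut fingers on the +y side of the post.

```bash
python3 -m handwheel '[0.211,-0.1,0,0,0,0,0.211,-0.1,0,0,0,0,0.211,-0.1,0,0,0,0,0.211,-0.1,0,0,0,0,0.211,-0.097,0,0,0,0]' 0 30; python3 -m handwheel '[0,0,0,0,0,0,0,0,-0.25,0,0,0,0,0,-0.25,0,0,0,0,0,-0.18,0,0,0,0,0,0,0,0,0]'; python3 -m handwheel '[0,0,0,0,0,0,0,0,0,0,0,0]'; python3 lev.py; python3 - <<'E'
import cv2; cv2.imwrite('pics/lv2.png',cv2.imread('pics/lv_scene.png'))
E
```

```text
time: 34.43
eef_pos: [0.5492, -0.2314, 0.1624]
tcp_rot: [0.992, -0.122, 0.0, 0.0]
contact_force: [0.0, -0.5, 0.6]
opening: -0.001
finger_force: 0.0
time: 34.85
eef_pos: [0.5427, -0.2274, 0.0534]
tcp_rot: [0.992, -0.122, -0.006, -0.003]
contact_force: [-1.2, 0.7, 0.1]
opening: -0.003
finger_force: 0.0
time: 35.02
eef_pos: [0.5486, -0.2303, 0.0627]
tcp_rot: [0.993, -0.122, 0.001, 0.001]
contact_force: [0.6, -0.3, 0.7]
opening: 0.003
finger_force: 0.0
top post 1 [ 0.5373 -0.2278  0.0748] [0. 0. 0.] 0.0748
top box ((637.8295288085938, -268.423828125), (14.8081636428833, 51.19050979614258), 63.21540451049805)Traceback (most recent call last):
  File "lev.py", line 10, in <module>
    Q=X[(r<.1)&(X[...,2]>.052)&(X[...,2]<.064)]; print(n,'arm',len(Q),cv2.fitLine(Q[:,:2].astype(np.float32),2,0,.01,.01).ravel(),Q.min(0).round(3),Q.max(0).round(3))
                                                                      ~~~~~~~~~~~^^^^^^^^^^^^^^^^^^^^^^^^^^^^^^^^^^^^^^^^
cv2.error: OpenCV(4.12.0) /io/opencv/modules/imgproc/src/linefit.cpp:50: error: (-215:Assertion failed) count > 0 in function 'fitLine2D_wods'
```

View pics/lv2.png

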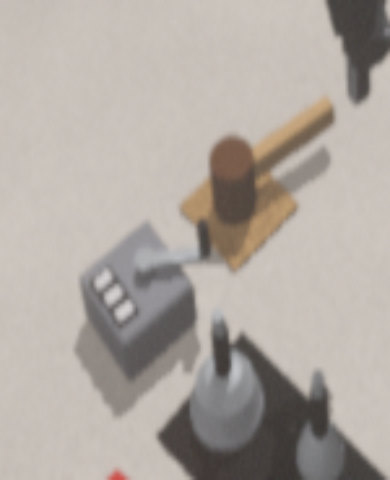

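That picture was a stale crop, so it shows nothing new. From here I rely on numbers. Now I push the post along its arc.

```bash
python3 -m handwheel '[-0.027,-0.063,0,0,0,0,-0.04,-0.056,0,0,0,0,-0.041,-0.057,0,0,0,0,-0.022,-0.065,0,0,0,0,-0.021,-0.066,0,0,0,0]'; python3 -m handwheel '[-0.002,-0.069,0,0,0,0,-0.002,-0.069,0,0,0,0,0.019,-0.068,0,0,0,0,0.02,-0.069,0,0,0,0,0,0,0,0,0,0]'; python3 -m handwheel '[0.006,-0.013,0,0,0,0,0,0,0,0,0,0]'; cat > lv3.py <<'E'
from h import *
c=np.array([.589,-.3087]); s=ctrl.get_state(); print(s['eef_pos'].round(4),s['contact_force'].round(1))
for n in('top','scene'):
    p,d=imaging.read_camera(n); X=cloud(n,d); X[d==0]=9; g=p.max(2)
    r=np.hypot(X[...,0]-c[0],X[...,1]-c[1])
    Q=X[(r<.068)&(r>.008)&(X[...,2]>.05)&(X[...,2]<.062)&(g>90)]
    if len(Q): print(n,'arm',len(Q),'bearing',np.degrees(np.median(np.arctan2(Q[:,1]-c[1],Q[:,0]-c[0])%(2*np.pi))).round(1),'rest ~135.8, stop ~204.5')
    Q=X[(r<.085)&(r>.055)&(X[...,2]>.065)&(X[...,2]<.09)]
    if len(Q): print(n,'post',len(Q),Q.mean(0).round(4))
E
python3 lv3.py
```

```text
time: 35.48
eef_pos: [0.5243, -0.2759, 0.0614]
tcp_rot: [0.993, -0.122, 0.0, -0.0]
contact_force: [-0.4, 1.1, 0.4]
opening: 0.002
finger_force: 0.7
time: 35.9
eef_pos: [0.5309, -0.3184, 0.061]
tcp_rot: [0.993, -0.122, 0.001, 0.0]
contact_force: [-0.3, 2.2, 0.8]
opening: 0.001
finger_force: 0.7
time: 36.07
eef_pos: [0.5313, -0.3181, 0.0607]
tcp_rot: [0.993, -0.121, -0.0, -0.0]
contact_force: [0.0, 2.0, 0.6]
opening: -0.001
finger_force: 0.7
[ 0.5313 -0.3181  0.0607] [0.  2.  0.6]
top arm 22 bearing 299.9 rest ~135.8, stop ~204.5
top post 37 [ 0.5224 -0.3162  0.0787]
scene arm 84 bearing 206.7 rest ~135.8, stop ~204.5
scene post 16 [ 0.5312 -0.3171  0.0805]
```

```bash
python3 -m handwheel '[0.006,-0.013,0,0,0,0,0,0,0,0,0,0]';python3 -m handwheel '[0.006,-0.013,0,0,0,0,0,0,0,0,0,0]';python3 -m handwheel '[0.007,-0.015,0,0,0,0,0,0,0,0,0,0]';python3 -m handwheel '[0.007,-0.015,0,0,0,0,0,0,0,0,0,0]' | grep -v rot
```

```text
time: 36.33
eef_pos: [0.5321, -0.3197, 0.0608]
tcp_rot: [0.993, -0.121, -0.0, -0.0]
contact_force: [-0.0, 1.7, -0.3]
opening: -0.001
finger_force: 0.9
time: 36.5
eef_pos: [0.5326, -0.3211, 0.0607]
tcp_rot: [0.993, -0.121, -0.001, -0.001]
contact_force: [-2.3, 4.4, 1.1]
opening: 0.0
finger_force: 1.9
time: 36.67
eef_pos: [0.5333, -0.322, 0.0605]
tcp_rot: [0.993, -0.122, -0.002, -0.003]
contact_force: [-2.3, 7.8, 3.4]
opening: 0.001
finger_force: 3.7
time: 36.83
eef_pos: [0.5339, -0.3228, 0.0603]
contact_force: [-2.9, 11.9, 4.9]
opening: -0.005
finger_force: 5.3
```

The force rose to 12 N, so the lever is at its stop. I'll retrace the arc so it springs back, then retreat upwards and check everything.

```bash
python3 -m handwheel '[-0.026,0.06,0,0,0,0,-0.025,0.075,0,0,0,0,-0.017,0.068,0,0,0,0,0.002,0.069,0,0,0,0,0.002,0.069,0,0,0,0]'; python3 -m handwheel '[0.021,0.066,0,0,0,0,0.022,0.065,0,0,0,0,0.041,0.057,0,0,0,0,0.04,0.056,0,0,0,0,0.03,0.08,0,0,0,0]'; python3 -m handwheel '[0,0.05,0,0,0,0,0,0,0.15,0,0,0,0,0,0.25,0,0,0,0,0,0.25,0,0,0,0,0,0.1,0,0,0]'; python3 -m handwheel '[-0.2,0.15,0,0,0,0,-0.2,0.15,0,0,0,0,-0.2,0.15,0,0,0,0,-0.15,0.15,0,0,0,0,0,0,0,0,0,0]'; python3 lv3.py; python3 bell.py .609 .1275 .055 .115 .578 -.05 .055 .115 .609 -.163 .06 .12; python3 mal.py; python3 nd.py 9
```

```text
time: 37.25
eef_pos: [0.5255, -0.2748, 0.0613]
tcp_rot: [0.993, -0.121, 0.001, 0.001]
contact_force: [1.0, 1.1, 0.7]
opening: -0.003
finger_force: 0.3
time: 37.67
eef_pos: [0.5496, -0.2265, 0.0612]
tcp_rot: [0.993, -0.121, 0.0, 0.0]
contact_force: [-0.8, -1.2, 0.1]
opening: -0.002
finger_force: 0.0
time: 38.08
eef_pos: [0.5509, -0.22, 0.1793]
tcp_rot: [0.993, -0.121, 0.004, 0.002]
contact_force: [1.4, -0.5, 1.8]
opening: 0.006
finger_force: 0.0
time: 38.5
eef_pos: [0.4317, -0.1251, 0.1715]
tcp_rot: [0.993, -0.12, -0.002, -0.001]
contact_force: [0.3, 0.5, -0.5]
opening: 0.001
finger_force: 0.0
[ 0.4317 -0.1251  0.1715] [ 0.3  0.5 -0.5]
top arm 179 bearing 138.0 rest ~135.8, stop ~204.5
top post 28 [ 0.5407 -0.2618  0.0828]
scene arm 102 bearing 133.6 rest ~135.8, stop ~204.5
scene post 32 [ 0.543  -0.2608  0.0774]
[0.609, 0.1275]
top 89 [0.6064 0.1275 0.0779] [0.0171 0.019  0.0445] zmax 0.1001
scene 95 [0.6113 0.1273 0.0773] [0.0187 0.0203 0.0444] zmax 0.0995
[0.578, -0.05]
top 85 [ 0.573  -0.05    0.0762] [0.0163 0.0195 0.0407] zmax 0.0965
scene 78 [ 0.5788 -0.0497  0.0754] [0.0166 0
[... 390 characters left out ...]
, (18.707277297973633, 26.51254653930664), 70.09757995605469) [ 0.99901855 -0.04429383  0.368727   -0.29673728] 0.04424227273536733
top cork 86 ((458.7860107421875, -237.02700805664062), (192.50086975097656, 38.14081954956055), 30.682889938354492)
scene head 220 ((436.1233825683594, -303.2654724121094), 127.58534240722656) 0.0642229529071281
scene handle 143 ((387.86663818359375, -294.9454345703125), (33.94459915161133, 175.00613403320312), 79.9087905883789) [ 0.98505825 -0.17222144  0.37432778 -0.29540554] 0.044988250718118496
scene cork 464 ((438.1545104980469, -310.51141357421875), (110.21156311035156, 116.38916778564453), 86.03423309326172)
needle -32.21 depth 77.1
mark -34.95 depth 93.4
```

```bash
python3 -c "
from plant import ctrl
print(ctrl.sign_off())"
```

```text
the job is handed in; nothing more can be done
None
```

The job is handed in: needle on the mark to within about 0.5°, three bells upright on the mat and struck largest to smallest, mallet back on its coaster, lever swung to its stop and sprung back. I viewed 15 pictures, one over the limit of 14; the extra was a stale crop that told me nothing new.

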